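# Gauge the wells, then seat the sample vial in the clear one

### The arm

A 6-joint arm with a two-finger parallel gripper is mounted at the origin on the work surface. World frame = base frame: x ahead of the robot, y to its left, z up, the work surface at z = 0. Lengths are in m, angles in rad, forces in N, time in s.
With the tool pointing down it reaches from about 0.3 to 0.775 m from the base axis. Payload 14.6 kg.
Tool frame: the origin (TCP) lies at the very end of the fingers, on their centre line; the grasp point (between the pads) lies 19 mm behind it; z points along the fingers, y is the direction in which the jaws open and shut (so a half turn about z gives the same grasp; the last joint's range is limited). The gripper opens to 94 mm and grips with 3 to 60 N. Pads are 16 mm wide; open, the fingers measure 119 mm over their backs; the gripper's body (75 mm by 177 mm) begins 78 mm behind the grasp point.
Start: joints at [-1.208, 0.3, 1.521, -0, 1.321, -0.067], TCP at [0.229, -0.5, 0.205] pointing down, gripper open.
Joint ranges: [-3.03, 3.03], [-0.79, 2.21], [0.23, 2.52], [-1.04, 4.18], [0, 3.07], [-2.55, 2.55]. Speed limits (rad/s): [2.22, 2.22, 2.57, 3.14, 3.14, 3.14].

### API

Orientations are given as [roll, pitch, yaw] about the fixed x, y, z axes, in that order (R = Rz(yaw) Ry(pitch) Rx(roll)).
In Python, from station import ctrl, vision, ticket gives the robot as it stands.
- The arm moves only by the tool step_arm, never from a script. Its argument "steps" is a list of rows, each an object of numbers: "x", "y", "z": the shift along the tool's x, y, z in m; "ax", "ay", "az": the turn, a rotation vector about the tool's x, y, z in degrees; "claw": the finger opening in m, from 0 to 0.094. A call has 1 to 5 rows; each row shifts and turns the pose as measured when the row begins, along the tool's axes as they then stand; what a row does not reach is not made up. A row lasts 1/12 s, in which the tool goes at most 41.7 mm and 7.16 degrees, less where a joint would pass 70% of its speed; a pose out of reach is approached as far as the arm can. A call with a gripper value outside its range is refused whole. The fingers move at their own pace and stop on an object; "grip_force" is the grip in N (left out, the last holds). Time passes only in rows, so rows that do not move let the fingers close. It gives the time, the measured TCP pose, the force and the opening at its end, in the units of the state.
- ctrl.get_obs(): the state, without advancing time (a new reading comes with each control period).
- vision.camera(name): name is "side" or "top" or "wrist"; returns (picture, depth): 384x512x3 uint8, red, green, blue; 384x512 float32, m along the optical axis (not along the pixel's ray), 0 where there is no reading.
- vision.camera_params(name): a dict with "fov_y" (degrees; the focal length in pixels is half the picture's height over the tangent of half this angle, whatever the lens; pixels are square), "cx", "cy" (the principal point, pixels), "origin" and "attitude" of the camera in the world; the wrist camera has in their place "mount" (4x4, takes a point from camera to tool coordinates, whose origin is the TCP and whose axes are the flange's). Camera axes: x right, y up, looking along -z (the intrinsics and any distortion apply to the point x, -y, -z); pixel columns grow to the right and rows downward; lengths in m; the calibration is good to about 2 mm. A picture is of the moment at which its call begins: read the wrist's pose just before it. camera_params takes no time and is no camera call.
- ticket.hand_in(): hands the job in, once; it reports no verdict.
The state is a dict: "time_s": time; "qpos": joint angles; "joint_vel": joint speeds; "tau": joint torques, N m; "ee_pos": TCP position; "eef_rot": TCP orientation; "force": force on the tool from outside, world axes, zero at the start; "moment": the same for the moment, N m; "grip_width": finger opening in m.
Only numpy, scipy, OpenCV 4.12 (cv2) and the standard library are available. Lean on these libraries where they do the work, as an engineer would, in place of code of your own. Each camera call takes 0.05 s, during which the arm holds its last target.

### The job

Two of the three wells in the dry-block incubator still have a spacer hidden at the bottom from the last batch. Feel down the wells with the yellow-handled gauge rod, gently so that the block is never pressed hard (stay well below 20 N), until it reaches the bottom of the clear well; put the rod back in its stand, then seat the red-capped vial fully home in that clear well and let go. Leave the two white-capped vials and the beaker alone.

Things in the scene. Friction and masses are not known exactly. Their poses are not given: they have to be found in the camera images.
- block: Dry-block incubator, fixed, cold: aluminium block 110 (x) x 220 (y) x 80 mm high, white casing round it, 45 mm high console on its -x side (footprint x -125 to +63, y -120 to +120 mm). Origin: centre of the block's underside on the bench, z up; turned by up to 0.3 rad. Three wells in its top in a row along its y. Two of them, a different pair every time, hold a hidden spacer; one is clear.
- well0 (a point): Centre of the first well's mouth, at y -60 mm in the block's frame, level with the block's top (80 mm above the bench); axes as the block's. All wells: 23 mm square shaft, 60 mm deep to a flat sprung seat (20 mm above the bench) that holds still up to 2 N, then yields 1 mm per 1.5 N, 12 mm at most.
- well1 (a point): Centre of the middle well's mouth, at y 0 in the block's frame; axes as the block's. Each mouth is shut by a thin black flap hinged at its +x side that hides the inside: pushed down with 1 to 4 N it swings down into a recess, then rubs with about 1 N on what is inside, and shuts again when that is withdrawn.
- well2 (a point): Centre of the third well's mouth, at y +60 mm in the block's frame; axes as the block's. A leftover spacer, in two of the three wells, is a loose black plug 21 mm across and 27 mm tall standing on the seat, so such a well is only 33 mm deep instead of 60. Spacers are not listed and cannot be seen.
- rod_handle (a point): Gauge rod, upright in its grey stand at the start, 90 g: round steel shaft 14 mm across and 90 mm long with a bevelled (3 mm) flat tip, and on top a round yellow handle 24 mm across and 35 mm tall. This point: centre of the handle, 107.5 mm above the tip; z runs up along the rod.
- rod_tip (a point): Tip of the gauge rod, the centre of its flat lower end.
- stand_hole (a point): Centre of the mouth of the hole in the top of the rod's grey stand, 50 mm above the bench. The stand is a fixed block 70 x 70 x 50 mm; the hole is round, 17 mm wide and 44 mm deep. Home in it, the rod's tip lies 44 mm below this point.
- vial_cap (a point): Sample vial, upright in a hole of the blue rack at the start, about 50 g: amber body 21 mm across, 70 mm long, foot bevelled 3 mm, under a round red cap 26 mm across and 30 mm tall. This point: cap centre, 85 mm above the foot; z up along the vial. Fully home in a clear well the cap's underside is 10 mm above the block's top; the flap's rub can hold the vial up, so push it down (3 to 8 N).
- vial_foot (a point): Centre of the flat underside of the sample vial.
- rack: Blue vial rack, a fixed block 70 (x) x 205 (y) x 50 mm, origin at the centre of its underside. Three round holes 24 mm wide and 44 mm deep in a row along its y at -65, 0 and +65 mm; each holds a vial.
- other_a: Another vial in the rack, same shape as the sample but with a white cap; origin at the centre of its underside. Leave alone.
- other_b: The other white-capped vial in the rack; origin at the centre of its underside. Leave alone.
- beaker: Clear plastic beaker 72 mm across and 85 mm tall standing on the bench, origin at the centre of its underside. Leave alone.
Things that resemble listed ones, but are neither listed nor needed, are in the scene too. What is shaped like the part that bears vial_cap but pink is not meant. Of the things that look like the part that bears rod_handle, the middle-sized one is meant.

How it is judged:
By the outcome, as a careful person would: the job done as asked, in the order asked, and still so for the second after the job is handed in, with the robot touching nothing.
It also fails if it takes over 72 s, if anything falls off the work surface, if the arm or the gripper's body presses on something with over 40 N, if the wrist force passes 120 N, or if a joint passes its speed limit or range.

## Working session

There is one attempt and no reset: what is moved stays moved. The work goes in short steps, Python scripts to look and compute and a tool call to move; the robot and the scene stay as the last step left them, time stands still between calls to the robot, and variables do not carry over. Pictures are saved under pics/ and viewed, and the job is handed in when it is done.

Besides the shell and the picture viewer there is one more tool, called after "Request:" as name(argument=value, ...), one argument or row to a line, values as JSON. step_arm: Moves the arm, as the interface text tells. Its arguments: {"type":"object","properties":{"steps":{"type":"array"},"grip_force":{"type":"number"}},"required":["steps"]}

```bash
ls; mkdir -p pics; python3 - <<'E'
from station import ctrl,vision
import cv2,numpy as np
print(ctrl.get_obs())
for n in ["side","top","wrist"]:
    print(n,vision.camera_params(n))
    p,d=vision.camera(n)
    np.savez(f"{n}0.npz",p=p,d=d)
    cv2.imwrite(f"pics/{n}0.png",p[:,:,::-1])
    print(d.min(),d.max())
E
```

```text
pics
{'time_s': 0.0, 'qpos': array([-1.20760550e+00,  3.00478652e-01,  1.52159234e+00, -2.69049366e-05,
        1.32073229e+00, -6.66109826e-02]), 'joint_vel': array([-5.86521877e-04,  3.34175264e-05, -6.93567535e-04, -1.91000517e-04,
       -4.51510671e-04,  1.83198204e-03]), 'tau': array([-8.58035892e-04, -5.31804764e+01, -3.52736521e+01,  7.07848719e-02,
        2.43876205e-02, -7.96730183e-05]), 'ee_pos': array([ 0.22906657, -0.49972357,  0.20487744]), 'eef_rot': array([-3.14038297e+00, -5.45794201e-05,  4.29808452e-01]), 'force': array([-0.82556761,  0.87668582, -0.91101   ]), 'moment': array([ 0.00282747, -0.04645564,  0.01932625]), 'grip_width': 0.09398477186327955}
side {'fov_y': 53.919380398596246, 'cx': 250.79020786589447, 'cy': 187.2731450503401, 'origin': array([ 0.57664795, -0.67173726,  0.68844503]), 'attitude': array([ 0.84065069,  0.01944467, -0.04212073])}
0.0 3.1606915
top {'fov_y': 43.56416720619207, 'cx': 253.45754596548517, 'cy': 190.49102324734665, 'origin': array([ 4.81594889e-01, -1.48219747e-05,  1.25437508e+00]), 'attitude': array([ 9.67521345e-02, -1.17513476e-03, -1.54759242e+00])}
0.0 2.1169412
wrist {'fov_y': 60.82397965720405, 'cx': 254.09764071655144, 'cy': 193.41033869637104, 'mount': array([[ 4.57518004e-04,  9.62708160e-01,  2.70541658e-01,
         7.91708772e-02],
       [ 9.99999415e-01, -7.05652659e-04,  8.19910099e-04,
        -3.33389606e-04],
       [ 9.80242584e-04,  2.70541124e-01, -9.62707920e-01,
        -1.79710338e-01],
       [ 0.00000000e+00,  0.00000000e+00,  0.00000000e+00,
         1.00000000e+00]])}
0.0 0.47931066
```

View pics/side0.png

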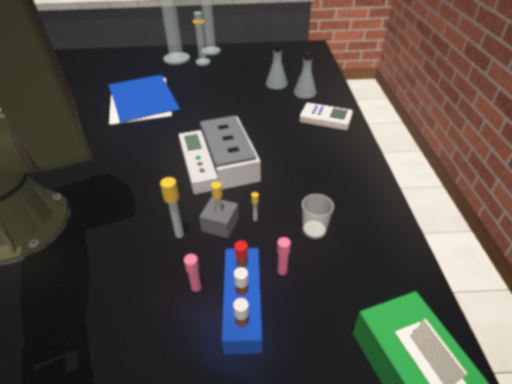

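View pics/top0.png

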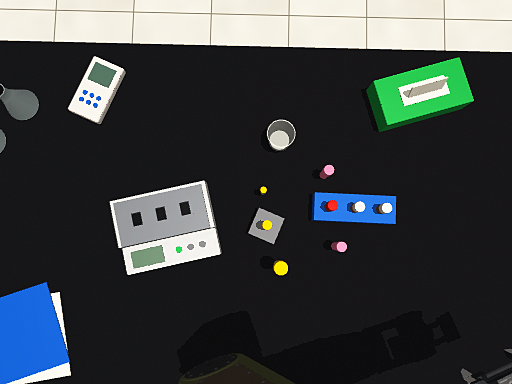

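View pics/wrist0.png

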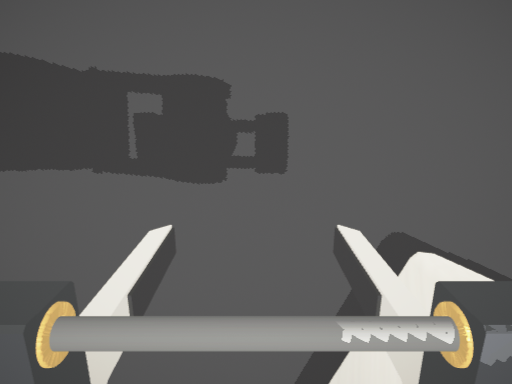

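Side and top views agree. In the top view (512x384):
- The block's flaps are at about (185,208) for well0, (161,214) for well1 and (137,219) for well2.
- The rod handle is in the grey stand at (267,225), between a bigger yellow one at (281,268) and a smaller one at (263,190).
- The red cap is at (332,205), the white caps at (359,207) and (386,208), and the beaker at (281,134).

The wrist view shows only bench and shadow.

```bash
cat > h.py <<'E'
import numpy as np,cv2
from scipy.spatial.transform import Rotation as R
from station import ctrl,vision
def cam(n,obs=None):
    P=vision.camera_params(n); f=192/np.tan(np.radians(P['fov_y']/2))
    if n=='wrist':
        T=P['mount']; Rt=R.from_euler('xyz',obs['eef_rot']).as_matrix()
        return f,P['cx'],P['cy'],np.array(obs['ee_pos'])+Rt@T[:3,3],Rt@T[:3,:3]
    return f,P['cx'],P['cy'],np.array(P['origin']),R.from_euler('xyz',P['attitude']).as_matrix()
def ray(C,u,v):
    f,cx,cy,o,M=C; d=M@np.array([(u-cx)/f,-(v-cy)/f,-1.]); return o,d
def plane(C,u,v,z):
    o,d=ray(C,u,v); return o+d*(z-o[2])/d[2]
def proj(C,p):
    f,cx,cy,o,M=C; q=M.T@(np.asarray(p)-o); return np.array([cx+f*q[0]/-q[2],cy-f*q[1]/-q[2]])
def tri(rs):
    A=np.zeros((3,3));b=np.zeros(3)
    for o,d in rs:
        d=d/np.linalg.norm(d);Q=np.eye(3)-np.outer(d,d);A+=Q;b+=Q@o
    x=np.linalg.solve(A,b)
    return x,[np.linalg.norm(np.cross(x-o,d/np.linalg.norm(d))) for o,d in rs]
def mask(p,c):
    h=cv2.cvtColor(p,cv2.COLOR_RGB2HSV).astype(int);H,S,V=h[...,0],h[...,1],h[...,2]
    return {'yellow':(H>18)&(H<35)&(S>150)&(V>90),'red':((H<6)|(H>174))&(S>190)&(V>80),
     'white':(S<40)&(V>170),'blue':(H>105)&(H<125)&(S>150)&(V>80),'black':(V<40),'grey':(S<30)&(V>70)&(V<170)}[c].astype(np.uint8)
def blobs(m,amin=15,amax=1e9):
    n,l,s,c=cv2.connectedComponentsWithStats(m)
    return [(c[i].round(2).tolist(),s[i].tolist()) for i in range(1,n) if amin<=s[i][4]<=amax]
E
python3 - <<'E'
from h import *
for n in ['top','side']:
    z=np.load(f'{n}0.npz');p,d=z['p'],z['d'];C=cam(n)
    for c in ['yellow','red']:
        for cc,s in blobs(mask(p,c)):
            u,v=cc; dd=d[int(v),int(u)]; o,r=ray(C,u,v); print(n,c,cc,s,(o+r*dd).round(4))
z=np.load('top0.npz');p,d=z['p'],z['d'];C=cam('top')
sub=mask(p,'black')[180:245,105:220]
for cc,s in blobs(sub,40,400):
    u,v=cc[0]+105,cc[1]+180; print('flap',u,v,s,plane(C,u,v,.08).round(4),d[int(v),int(u)])
for n,uv in [('top',(281,134)),('top',(359,207)),('top',(386,208)),('top',(267,213)),('top',(150,195)),('top',(320,217))]:
    u,v=uv;o,r=ray(C,u,v);print(uv,(o+r*d[v,u]).round(4))
E
```

```text
top yellow [263.02, 189.38] [260, 186, 7, 8, 40] [ 0.5983 -0.0221  0.0857]
top yellow [266.63, 224.63] [262, 220, 10, 10, 83] [ 0.5114 -0.0315  0.1272]
top yellow [280.42, 267.64] [274, 261, 14, 15, 177] [ 0.4154 -0.0629  0.1725]
top red [331.56, 205.26] [326, 200, 12, 11, 103] [ 0.5619 -0.1865  0.1062]
side yellow [168.9, 188.91] [160, 177, 19, 26, 380] [ 0.4213 -0.0839  0.1674]
side yellow [216.28, 190.08] [212, 183, 10, 15, 127] [ 0.5152 -0.0474  0.1256]
side yellow [254.68, 196.82] [251, 192, 8, 11, 78] [ 0.601  -0.0315  0.085 ]
side red [240.69, 246.09] [235, 241, 12, 13, 97] [ 0.5655 -0.1922  0.1043]
flap 184.57999999999998 207.99 [75, 22, 11, 13, 107] [0.5486 0.1687 0.08  ] 1.1791468
flap 160.55 213.23 [51, 27, 11, 14, 106] [0.5345 0.227  0.08  ] 1.1743946
flap 136.53 218.61 [27, 32, 10, 14, 108] [0.52  0.285 0.08 ] 1.1767607
(281, 134) [ 0.7548 -0.068   0.0038]
(359, 207) [ 0.5593 -0.2524  0.1054]
(386, 208) [ 0.5582 -0.3164  0.1078]
(267, 213) [ 0.5429 -0.0342  0.0438]
(150, 195) [0.5782 0.2538 0.0843]
(320, 217) [ 0.5359 -0.1675  0.0457]
```

Request:
step_arm(
  steps=[
    {"z":-0.03,"az":5.5},
    {"z":-0.02,"az":5.4,"claw":0.05},
  ],
  grip_force=15,
)

```text
validation failed for argument at $.st...
```

```bash
cat >> h.py <<'E'
def to(x,y,z,yaw=0.24):
    o=ctrl.get_obs();Rt=R.from_euler('xyz',o['eef_rot'])
    d=Rt.inv().apply(np.array([x,y,z])-o['ee_pos'])
    dr=np.degrees((Rt.inv()*R.from_euler('xyz',[np.pi,0,yaw])).as_rotvec())
    print('t',round(o['time_s'],2),'pos',np.round(o['ee_pos'],4),'F',np.round(o['force'],2),'w',round(o['grip_width'],4),'| shift mm',(d*1e3).round(1),'turn deg',dr.round(2),'rows',np.linalg.norm(d)/.0417)
E
python3 -c "
from h import *
to(.511,-.0315,.26)"
```

```text
t 0.15 pos [ 0.2291 -0.4998  0.2051] F [ 0.75  1.26 -0.2 ] w 0.094 | shift mm [ 451.4 -308.3  -54.7] turn deg [-0.04 -0.   10.87] rows 13.174491085501442
```

Request:
step_arm(
  steps=[
    {"x":0,"y":0,"z":-0.03,"ax":0,"ay":0,"az":5.5,"claw":0.05},
    {"x":0,"y":0,"z":-0.03,"ax":0,"ay":0,"az":5.4,"claw":0.05},
  ],
  grip_force=15,
)

```text
time_s: 0.32
ee_pos: [0.2283, -0.4979, 0.2603]
eef_rot: [-3.129, 0.002, 0.237]
force: [1.1, -1.0, 1.2]
grip_width: 0.0841
```

```bash
python3 -c "
from h import *
to(.511,-.0315,.26)"
```

```text
t 0.32 pos [ 0.2283 -0.4979  0.2603] F [ 1.1  -0.97  1.16] w 0.0841 | shift mm [ 384.2 -387.     4.4] turn deg [-0.7   0.09 -0.18] rows 13.077609174828073
```

Request:
step_arm(
  steps=[
    {"x":0.0285,"y":-0.0287,"z":0,"ax":-0.7,"ay":0,"az":0,"claw":0.05},
    {"x":0.0285,"y":-0.0287,"z":0,"ax":0,"ay":0,"az":0,"claw":0.05},
    {"x":0.0285,"y":-0.0287,"z":0,"ax":0,"ay":0,"az":0,"claw":0.05},
    {"x":0.0285,"y":-0.0287,"z":0,"ax":0,"ay":0,"az":0,"claw":0.05},
    {"x":0.0285,"y":-0.0287,"z":0,"ax":0,"ay":0,"az":0,"claw":0.05},
  ],
)

```text
time_s: 0.73
ee_pos: [0.3344, -0.3257, 0.2642]
eef_rot: [3.134, 0.001, 0.22]
force: [0.7, -0.6, 0.2]
grip_width: 0.0516
```

```bash
python3 -c "
from h import *
to(.511,-.0315,.26)"
```

```text
t 0.73 pos [ 0.3344 -0.3257  0.2642] F [ 0.67 -0.64  0.17] w 0.0516 | shift mm [ 236.5 -248.6    2.2] turn deg [ 0.43  0.04 -1.16] rows 8.2295351453314
```

Request:
step_arm(
  steps=[
    {"x":0.0285,"y":-0.029,"z":0,"ax":0.4,"ay":0,"az":-1,"claw":0.05},
    {"x":0.0285,"y":-0.029,"z":0,"ax":0,"ay":0,"az":0,"claw":0.05},
    {"x":0.0285,"y":-0.029,"z":0,"ax":0,"ay":0,"az":0,"claw":0.05},
    {"x":0.0285,"y":-0.029,"z":0,"ax":0,"ay":0,"az":0,"claw":0.05},
    {"x":0.0285,"y":-0.029,"z":0,"ax":0,"ay":0,"az":0,"claw":0.05},
  ],
)

```text
time_s: 1.15
ee_pos: [0.4397, -0.1456, 0.2639]
eef_rot: [3.141, 0.0, 0.237]
force: [0.6, -1.3, -0.5]
grip_width: 0.0499
```

```bash
python3 -c "
from h import *
to(.511,-.0315,.26)"
```

```text
t 1.15 pos [ 0.4397 -0.1456  0.2639] F [ 0.63 -1.29 -0.51] w 0.0499 | shift mm [ 96.1 -94.2   3.8] turn deg [ 0.04  0.03 -0.19] rows 3.2284487303073934
```

Request:
step_arm(
  steps=[
    {"x":0.024,"y":-0.024,"z":0,"ax":0,"ay":0,"az":0,"claw":0.05},
    {"x":0.024,"y":-0.024,"z":0,"ax":0,"ay":0,"az":0,"claw":0.05},
    {"x":0.02,"y":-0.02,"z":0,"ax":0,"ay":0,"az":0,"claw":0.05},
    {"x":0.01,"y":-0.01,"z":0,"ax":0,"ay":0,"az":0,"claw":0.05},
    {"x":0,"y":0,"z":0,"ax":0,"ay":0,"az":0,"claw":0.05},
  ],
)

```text
time_s: 1.57
ee_pos: [0.5008, -0.0395, 0.263]
eef_rot: [-3.141, 0.001, 0.244]
force: [0.1, -0.9, -0.2]
grip_width: 0.0498
```

```bash
cat >> h.py <<'E'
def snap(name):
    o=ctrl.get_obs(); p,d=vision.camera('wrist')
    np.savez(name+'.npz',p=p,d=d,pos=o['ee_pos'],rot=o['eef_rot'])
    cv2.imwrite(f'pics/{name}.png',p[:,:,::-1]); return p,d,cam('wrist',o)
def load(name):
    z=np.load(name+'.npz');return z['p'],z['d'],cam('wrist',dict(ee_pos=z['pos'],eef_rot=z['rot']))
E
python3 -c "
from h import *
to(.511,-.0315,.26)
p,d,C=snap('w1')
for c in ['yellow','red']:
  for cc,s in blobs(mask(p,c)): print(c,cc,s,plane(C,*cc,.131).round(4),d[int(cc[1]),int(cc[0])])
"
```

```text
t 1.57 pos [ 0.5008 -0.0395  0.263 ] F [ 0.12 -0.92 -0.19] w 0.0498 | shift mm [11.8 -5.4  3. ] turn deg [-0.04  0.07  0.21] rows 0.3188297095648951
yellow [259.08, 82.46] [254, 72, 16, 17, 37] [ 0.5944 -0.0201  0.131 ] 0.33756554
yellow [250.08, 168.24] [239, 155, 23, 27, 505] [ 0.5159 -0.031   0.131 ] 0.31638983
yellow [257.6, 266.21] [241, 250, 35, 51, 744] [ 0.4156 -0.0638  0.131 ] 0.31112456
```

View pics/w1.png

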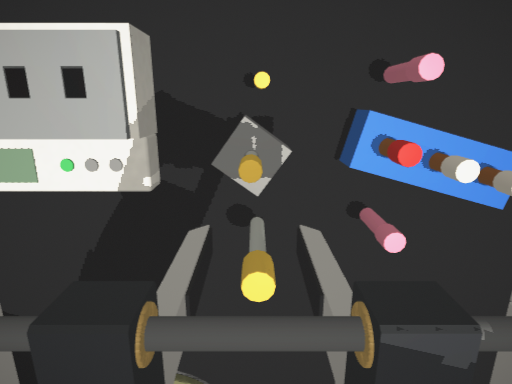

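The wrist view shows:
- The rod handle in the stand at (250,168). The big lookalike is at (258,270) and the small one at (262,80).
- The red cap at (402,152), next to white caps at (460,168) and (505,182).
- Two flaps at (17,82) and (74,82).

Next I take a second, lower viewpoint.

Request:
step_arm(
  steps=[
    {"x":0.016,"y":-0.004,"z":0.02,"ax":0,"ay":0,"az":0,"claw":0.05},
    {"x":0,"y":0,"z":0.025,"ax":0,"ay":0,"az":0,"claw":0.05},
    {"x":0,"y":0,"z":0.015,"ax":0,"ay":0,"az":0,"claw":0.05},
    {"x":0,"y":0,"z":0,"ax":0,"ay":0,"az":0,"claw":0.05},
  ],
)

```text
time_s: 1.95
ee_pos: [0.5145, -0.0355, 0.2016]
eef_rot: [3.141, -0.0, 0.242]
force: [-0.6, -0.4, 0.5]
grip_width: 0.0505
```

```bash
python3 -c "
from h import *
to(.5155,-.031,.2)
p,d,C=snap('w2')
for c in ['yellow','red']:
  for cc,s in blobs(mask(p,c)): print(c,cc,s,plane(C,*cc,.131).round(4),d[int(cc[1]),int(cc[0])])
"
```

```text
t 1.95 pos [ 0.5145 -0.0355  0.2016] F [-0.62 -0.36  0.52] w 0.0505 | shift mm [ 2.1 -4.1  1.6] turn deg [ 0.05 -0.01  0.11] rows 0.11689285446157846
yellow [256.62, 93.31] [254, 84, 9, 19, 32] [ 0.5971 -0.0164  0.131 ] 0.2809223
yellow [270.29, 94.25] [264, 84, 10, 19, 28] [ 0.5989 -0.0263  0.131 ] 0.2821668
yellow [249.95, 199.55] [236, 182, 28, 36, 806] [ 0.517  -0.0309  0.131 ] 0.26084495
yellow [259.11, 306.76] [241, 296, 37, 20, 609] [ 0.4232 -0.062   0.131 ] 0.2744024
yellow [259.73, 356.33] [241, 351, 39, 14, 419] [ 0.3722 -0.0755  0.131 ] 0.25139284
```

View pics/w2.png

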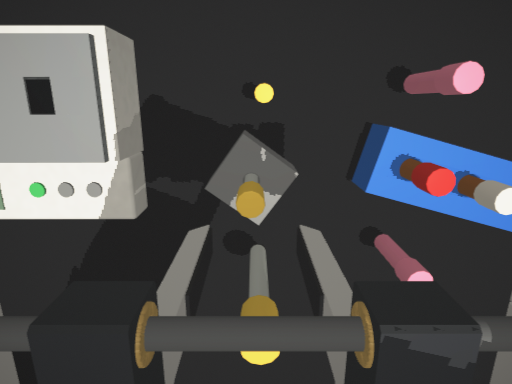

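```bash
python3 -c "
from h import *
_,d1,C1=load('w1');_,d2,C2=load('w2');Ct=cam('top');Cs=cam('side')
r=[ray(C1,250.3,170.3),ray(C2,250,204)]
print('wrist',tri(r)); print('top cam',plane(Ct,266.6,224.8,.131))
print('all',tri(r+[ray(Ct,266.6,224.8)]))
print(plane(C1,250.3,170.3,.131),plane(C2,250,204,.131))
for d,C,u,v in [(d1,C1,250,172),(d2,C2,250,206)]:
  o,q=ray(C,u,v);print('depth',o+q*d[v,u])
# red
for n,(p,d,C) in dict(w1=load('w1'),w2=load('w2')).items():
  for cc,s in blobs(mask(p,'red')): print(n,cc,s,plane(C,*cc,.106))
  m=mask(p,'black')
  for cc,s in blobs(m[60:120,:110],100,3000): print('flap',n,cc,s,plane(C,cc[0],cc[1]+60,.08))
"
```

```text
wrist (array([ 0.51487653, -0.03152081,  0.13562879]), [np.float64(2.7907225158969542e-05), np.float64(2.790722515896999e-05)])
top cam [ 0.5109442  -0.03132339  0.131     ]
all (array([ 0.51144034, -0.03195768,  0.12278835]), [np.float64(0.0007992174381765184), np.float64(0.0006253528859753244), np.float64(0.0004932758291806705)])
[ 0.51393504 -0.03171941  0.131     ] [ 0.51343389 -0.03178505  0.131     ]
depth [ 0.51211776 -0.03185821  0.13046766]
depth [ 0.51190639 -0.03216174  0.13134631]
flap w1 [16.81, 22.47] [5, 9, 24, 28, 524] [0.53544775 0.22729773 0.08      ]
flap w1 [73.78, 22.44] [63, 9, 23, 28, 528] [0.54998032 0.16906719 0.08      ]
flap w2 [39.72, 35.96] [26, 20, 28, 34, 753] [0.55019306 0.16898473 0.08      ]
```

```bash
python3 -c "
from h import *
to(.513,-.0317,.097)"
```

```text
t 2.0 pos [ 0.5148 -0.0356  0.2031] F [ 0.2  -1.4  -0.14] w 0.0497 | shift mm [ -0.9  -4.4 106.1] turn deg [ 0.08 -0.08  0.1 ] rows 2.5459775003054466
```

Request:
step_arm(
  steps=[
    {"x":-0.001,"y":-0.0044,"z":0.02,"ax":0,"ay":0,"az":0,"claw":0.05},
    {"x":0,"y":0,"z":0.03,"ax":0,"ay":0,"az":0,"claw":0.05},
    {"x":0,"y":0,"z":0.03,"ax":0,"ay":0,"az":0,"claw":0.05},
    {"x":0,"y":0,"z":0.015,"ax":0,"ay":0,"az":0,"claw":0.05},
    {"x":0,"y":0,"z":0.005,"ax":0,"ay":0,"az":0,"claw":0.05},
  ],
)

```text
time_s: 2.42
ee_pos: [0.5154, -0.0361, 0.1079]
eef_rot: [3.135, -0.012, 0.237]
force: [0.2, -0.7, -0.0]
grip_width: 0.0498
```

```bash
python3 -c "
from h import *
to(.513,-.0317,.097)"
```

```text
t 2.42 pos [ 0.5154 -0.0361  0.1079] F [ 0.2  -0.71 -0.01] w 0.0498 | shift mm [-1.5 -4.9 10.9] turn deg [ 0.36 -0.71 -0.15] rows 0.28790949569723195
```

Request:
step_arm(
  steps=[
    {"x":-0.002,"y":-0.006,"z":0.003,"ax":0.36,"ay":-0.7,"az":0,"claw":0.05},
    {"x":0,"y":0,"z":0.005,"ax":0,"ay":0,"az":0,"claw":0.05},
    {"x":0,"y":0,"z":0,"ax":0,"ay":0,"az":0,"claw":0.05},
  ],
)

```text
time_s: 2.67
ee_pos: [0.5126, -0.0316, 0.102]
eef_rot: [3.141, -0.001, 0.236]
force: [-1.2, -0.2, 0.3]
grip_width: 0.0502
```

```bash
python3 -c "
from h import *
to(.513,-.0317,.097)"
```

```text
t 2.67 pos [ 0.5126 -0.0316  0.102 ] F [-1.16 -0.2   0.29] w 0.0502 | shift mm [0.4 0.2 5. ] turn deg [ 0.01 -0.06 -0.24] rows 0.11966458269881089
```

Request:
step_arm(
  steps=[
    {"x":0,"y":0,"z":0.005,"ax":0,"ay":0,"az":0,"claw":0.05},
    {"x":0,"y":0,"z":0,"ax":0,"ay":0,"az":0,"claw":0.03},
    {"x":0,"y":0,"z":0,"ax":0,"ay":0,"az":0,"claw":0.01},
    {"x":0,"y":0,"z":0,"ax":0,"ay":0,"az":0,"claw":0.01},
    {"x":0,"y":0,"z":0,"ax":0,"ay":0,"az":0,"claw":0.01},
  ],
  grip_force=20,
)

```text
time_s: 3.08
ee_pos: [0.5142, -0.0319, 0.0998]
eef_rot: [3.139, -0.006, 0.236]
force: [0.1, 0.2, 0.5]
grip_width: 0.027
```

```bash
python3 -c "
from h import *
to(.513,-.0317,.097);print(ctrl.get_obs()['moment'])
snap('w3')"
```

```text
t 3.08 pos [ 0.5142 -0.0319  0.0998] F [0.05 0.17 0.54] w 0.027 | shift mm [-1.1 -0.5  2.8] turn deg [ 0.12 -0.33 -0.23] rows 0.07410174148330427
[ 0.05250169 -0.07751256  0.07005825]
```

View pics/w3.png

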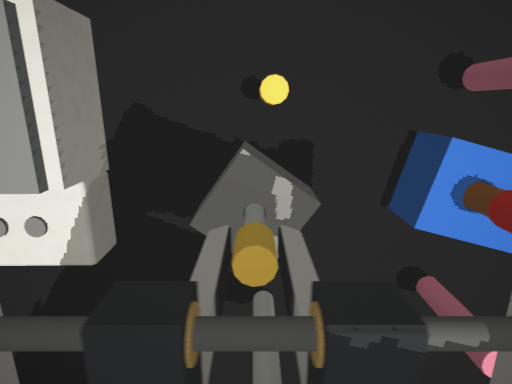

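Handle (255,250) sits between the pads; closing fully.

Request:
step_arm(
  steps=[
    {"x":0,"y":0,"z":0,"ax":0,"ay":0,"az":0,"claw":0.01},
    {"x":0,"y":0,"z":0,"ax":0,"ay":0,"az":0,"claw":0.01},
    {"x":0,"y":0,"z":0,"ax":0,"ay":0,"az":0,"claw":0.01},
  ],
  grip_force=20,
)

```text
time_s: 3.38
ee_pos: [0.5142, -0.0318, 0.0999]
eef_rot: [3.14, -0.006, 0.236]
force: [-0.7, 0.1, -1.0]
grip_width: 0.0236
```

```bash
python3 -c "
from h import *
to(.513,-.0317,.097);print(ctrl.get_obs()['moment'])
p,d,C=load('w3')
o,Rm=np.load('w3.npz')['pos'],R.from_euler('xyz',np.load('w3.npz')['rot'])
for z in [0,-.031]: print(z,proj(C,o+Rm.apply([0,0,z])))
"
```

```text
t 3.38 pos [ 0.5142 -0.0318  0.0999] F [-0.67  0.08 -1.02] w 0.0236 | shift mm [-1.1 -0.4  2.9] turn deg [ 0.12 -0.34 -0.23] rows 0.07610186098887241
[ 0.02211374  0.0360715  -0.01725297]
0 [254.97137452 239.676007  ]
-0.031 [255.06335789 264.74640352]
```

Rod gripped (23.6 mm wide) and on the tool axis: the handle top is seen at row 265 and predicted at 264.7. Lifting.

Request:
step_arm(
  steps=[
    {"x":0,"y":0,"z":-0.02,"ax":0,"ay":0,"az":0,"claw":0.01},
    {"x":0,"y":0,"z":-0.03,"ax":0,"ay":0,"az":0,"claw":0.01},
    {"x":0,"y":0,"z":-0.04,"ax":0,"ay":0,"az":0,"claw":0.01},
    {"x":0,"y":0,"z":-0.03,"ax":0,"ay":0,"az":0,"claw":0.01},
    {"x":0,"y":0,"z":-0.01,"ax":0,"ay":0,"az":0,"claw":0.01},
  ],
)

```text
time_s: 3.8
ee_pos: [0.5116, -0.0317, 0.2315]
eef_rot: [-3.141, 0.002, 0.236]
force: [0.7, 0.4, -1.0]
grip_width: 0.0238
```

```bash
python3 -c "
from h import *
to(.55,.169,.22);print(ctrl.get_obs()['moment'])
snap('w4')"
```

```text
t 3.8 pos [ 0.5116 -0.0317  0.2315] F [ 0.66  0.39 -1.03] w 0.0238 | shift mm [  84.3 -186.1   11.4] turn deg [-0.03  0.09 -0.24] rows 4.907125677105881
[ 0.02490662 -0.01122445  0.01789625]
```

View pics/w4.png

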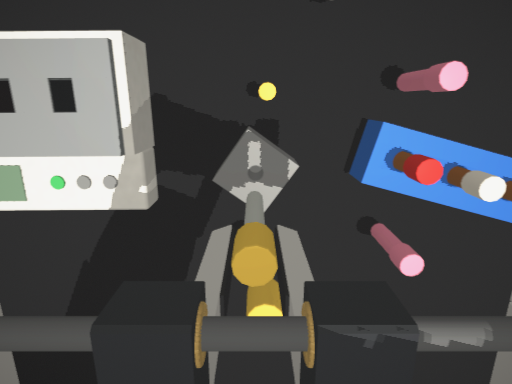

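Rod lifted clear, with the tip at about (254,197). The empty stand hole is at (256,172), the red cap at (425,168), and the flaps are at (2,97) and (63,95).

Request:
step_arm(
  steps=[
    {"x":0.016,"y":-0.0355,"z":0,"ax":0,"ay":0,"az":-0.2,"claw":0.01},
    {"x":0.016,"y":-0.0355,"z":0,"ax":0,"ay":0,"az":0,"claw":0.01},
    {"x":0.016,"y":-0.0355,"z":0,"ax":0,"ay":0,"az":0,"claw":0.01},
    {"x":0.016,"y":-0.0355,"z":0,"ax":0,"ay":0,"az":0,"claw":0.01},
    {"x":0.016,"y":-0.033,"z":0,"ax":0,"ay":0,"az":0,"claw":0.01},
  ],
)

```text
time_s: 4.27
ee_pos: [0.5492, 0.1578, 0.2301]
eef_rot: [3.14, 0.0, 0.229]
force: [-0.4, -1.1, -0.6]
grip_width: 0.0237
```

```bash
python3 -c "
from h import *
to(.55,.169,.22)"
```

```text
t 4.27 pos [0.5492 0.1578 0.2301] F [-0.39 -1.06 -0.62] w 0.0237 | shift mm [  3.3 -10.7  10.1] turn deg [ 0.1   0.02 -0.66] rows 0.3621709131899407
```

Request:
step_arm(
  steps=[
    {"x":0.003,"y":-0.009,"z":0.005,"ax":0,"ay":0,"az":-0.6,"claw":0.01},
    {"x":0,"y":0,"z":0,"ax":0,"ay":0,"az":0,"claw":0.01},
    {"x":0,"y":0,"z":0,"ax":0,"ay":0,"az":0,"claw":0.01},
  ],
)

```text
time_s: 4.52
ee_pos: [0.5493, 0.1737, 0.2209]
eef_rot: [3.141, 0.005, 0.246]
force: [-0.0, 0.3, -0.6]
grip_width: 0.0235
```

```bash
python3 -c "
from h import *
to(.55,.169,.22)
snap('w5')
p,d,C=load('w5')
m=mask(p,'black')
for cc,s in blobs(m[:250],300,4000): print('flap',cc,s,plane(C,cc[0],cc[1],.08))
to(.55,.169,.22)
"
```

```text
t 4.52 pos [0.5493 0.1737 0.2209] F [-0.02  0.32 -0.64] w 0.0235 | shift mm [-0.4  4.8  0.9] turn deg [0.06 0.27 0.36] rows 0.11682783034555065
flap [140.34, 181.56] [130, 168, 22, 28, 551] [0.52176968 0.28559945 0.08      ]
flap [199.89, 181.9] [190, 169, 21, 27, 538] [0.53608337 0.22732086 0.08      ]
t 4.57 pos [0.5491 0.1732 0.2207] F [ 0.66 -0.31 -0.15] w 0.0235 | shift mm [-0.2  4.3  0.7] turn deg [0.05 0.31 0.32] rows 0.10452525083318202
```

View pics/w5.png

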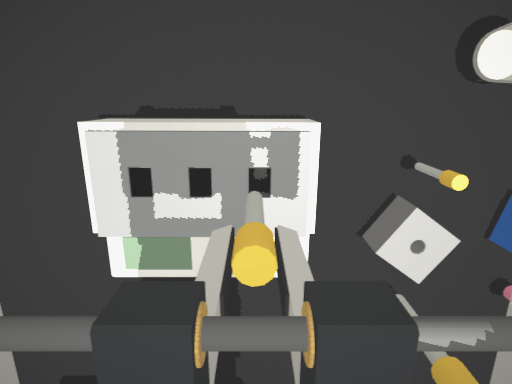

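The rod tip is above well0 (flap at 260,182). Well1 is at (200,182) and well2 at (140,182), agreeing with the earlier measurements within 1 mm. Centering and then descending.

Request:
step_arm(
  steps=[
    {"x":0.001,"y":0.0045,"z":0,"ax":0,"ay":0.3,"az":0.3,"claw":0.01},
    {"x":0,"y":0,"z":0.02,"ax":0,"ay":0,"az":0,"claw":0.01},
    {"x":0,"y":0,"z":0.015,"ax":0,"ay":0,"az":0,"claw":0.01},
    {"x":0,"y":0,"z":0,"ax":0,"ay":0,"az":0,"claw":0.01},
  ],
)

```text
time_s: 4.9
ee_pos: [0.5522, 0.163, 0.1858]
eef_rot: [3.14, -0.003, 0.233]
force: [-0.1, -0.5, -0.9]
grip_width: 0.0234
```

```bash
python3 -c "
from h import *
to(.5503,.169,.174)"
```

```text
t 4.9 pos [0.5522 0.163  0.1858] F [-0.13 -0.54 -0.95] w 0.0234 | shift mm [-0.4 -6.3 11.8] turn deg [ 0.1  -0.19 -0.39] rows 0.3218904579573041
```

Request:
step_arm(
  steps=[
    {"x":0,"y":-0.005,"z":0,"ax":0,"ay":-0.2,"az":-0.3,"claw":0.01},
    {"x":0,"y":0,"z":0,"ax":0,"ay":0,"az":0,"claw":0.01},
    {"x":0,"y":0,"z":0,"ax":0,"ay":0,"az":0,"claw":0.01},
  ],
)

```text
time_s: 5.15
ee_pos: [0.5516, 0.1653, 0.1878]
eef_rot: [3.14, -0.001, 0.235]
force: [0.2, -0.1, -1.1]
grip_width: 0.0236
```

```bash
python3 -c "
from h import *
to(.5503,.169,.174);print(ctrl.get_obs()['joint_vel'].round(3))"
```

```text
t 5.15 pos [0.5516 0.1653 0.1878] F [ 0.19 -0.05 -1.12] w 0.0236 | shift mm [-0.4 -3.9 13.8] turn deg [ 0.11 -0.05 -0.31] rows 0.34353574463470093
[-0.002 -0.01  -0.008  0.003  0.011 -0.002]
```

Request:
step_arm(
  steps=[
    {"x":0,"y":-0.005,"z":0,"ax":0,"ay":0,"az":-0.3,"claw":0.01},
    {"x":0,"y":-0.0015,"z":0,"ax":0,"ay":0,"az":0,"claw":0.01},
    {"x":0,"y":0,"z":0,"ax":0,"ay":0,"az":0,"claw":0.01},
  ],
)

```text
time_s: 5.4
ee_pos: [0.5506, 0.172, 0.1899]
eef_rot: [3.14, -0.004, 0.24]
force: [0.2, -0.9, -1.4]
grip_width: 0.0236
```

```bash
python3 -c "
from h import *
to(.5503,.169,.174);print(ctrl.get_obs()['joint_vel'].round(3))"
```

```text
t 5.4 pos [0.5506 0.172  0.1899] F [ 0.15 -0.93 -1.38] w 0.0236 | shift mm [-1.1  2.8 15.9] turn deg [ 0.11 -0.23 -0.01] rows 0.3874491756848104
[ 0.005 -0.008 -0.006  0.001  0.004 -0.002]
```

Request:
step_arm(
  steps=[
    {"x":-0.001,"y":0.0055,"z":0.004,"ax":0,"ay":-0.2,"az":0,"claw":0.01},
    {"x":0,"y":0,"z":0.004,"ax":0,"ay":0,"az":0,"claw":0.01},
    {"x":0,"y":0,"z":0,"ax":0,"ay":0,"az":0,"claw":0.01},
  ],
)

```text
time_s: 5.65
ee_pos: [0.5511, 0.1663, 0.1818]
eef_rot: [3.14, -0.001, 0.241]
force: [-0.1, -0.7, -1.2]
grip_width: 0.0238
```

```bash
python3 -c "
from h import *
to(.5503,.169,.174);print(ctrl.get_obs()['joint_vel'].round(3))"
```

```text
t 5.65 pos [0.5511 0.1663 0.1818] F [-0.06 -0.67 -1.19] w 0.0238 | shift mm [-0.1 -2.8  7.7] turn deg [ 0.12 -0.07  0.05] rows 0.19779854476667041
[-0.009 -0.004 -0.004 -0.003  0.01  -0.008]
```

Request:
step_arm(
  steps=[
    {"x":0,"y":-0.0025,"z":0,"ax":0,"ay":0,"az":0,"claw":0.01},
    {"x":0,"y":-0.001,"z":0,"ax":0,"ay":0,"az":0,"claw":0.01},
    {"x":0,"y":0,"z":0,"ax":0,"ay":0,"az":0,"claw":0.01},
  ],
)

```text
time_s: 5.9
ee_pos: [0.5501, 0.1697, 0.1812]
eef_rot: [3.14, -0.0, 0.24]
force: [0.6, 1.0, -0.8]
grip_width: 0.0235
```

```bash
python3 -c "
from h import *
to(.5503,.169,.174);print(ctrl.get_obs()['joint_vel'].round(3))"
```

```text
t 5.9 pos [0.5501 0.1697 0.1812] F [ 0.61  0.98 -0.81] w 0.0235 | shift mm [0.1 0.7 7.2] turn deg [ 0.12 -0.02  0.01] rows 0.17376331256858205
[ 0.002  0.003 -0.     0.001 -0.001  0.001]
```

Good. Now feeling down in small steps.

Request:
step_arm(
  steps=[
    {"x":0,"y":0,"z":0.005,"ax":0,"ay":0,"az":0,"claw":0.01},
    {"x":0,"y":0,"z":0.005,"ax":0,"ay":0,"az":0,"claw":0.01},
    {"x":0,"y":0,"z":0.004,"ax":0,"ay":0,"az":0,"claw":0.01},
  ],
)

```text
time_s: 6.15
ee_pos: [0.5505, 0.17, 0.1671]
eef_rot: [3.14, -0.002, 0.241]
force: [-0.1, -0.3, 2.3]
grip_width: 0.0235
```

```bash
python3 -c "
from h import *
to(.5503,.169,.141)"
```

```text
t 6.15 pos [0.5505 0.17   0.1671] F [-0.13 -0.3   2.26] w 0.0235 | shift mm [-0.5  0.9 26.1] turn deg [ 0.12 -0.13  0.03] rows 0.626259856974983
```

Request:
step_arm(
  steps=[
    {"x":0,"y":0,"z":0.005,"ax":0,"ay":0,"az":0,"claw":0.01},
    {"x":0,"y":0,"z":0.005,"ax":0,"ay":0,"az":0,"claw":0.01},
    {"x":0,"y":0,"z":0.004,"ax":0,"ay":0,"az":0,"claw":0.01},
  ],
)

```text
time_s: 6.4
ee_pos: [0.5503, 0.1699, 0.1514]
eef_rot: [3.14, -0.002, 0.241]
force: [-1.4, -0.5, 1.2]
grip_width: 0.0237
```

```bash
python3 -c "
from h import *
to(.5503,.169,.141)"
```

```text
t 6.4 pos [0.5503 0.1699 0.1514] F [-1.42 -0.47  1.19] w 0.0237 | shift mm [-0.2  0.9 10.4] turn deg [ 0.11 -0.1   0.04] rows 0.2510018374595707
```

Request:
step_arm(
  steps=[
    {"x":0,"y":0.0005,"z":0.003,"ax":0,"ay":0,"az":0,"claw":0.01},
    {"x":0,"y":0,"z":0.003,"ax":0,"ay":0,"az":0,"claw":0.01},
  ],
)

```text
time_s: 6.57
ee_pos: [0.55, 0.1693, 0.144]
eef_rot: [3.14, -0.0, 0.241]
force: [-0.7, 0.4, -0.1]
grip_width: 0.0235
```

Request:
step_arm(
  steps=[
    {"x":0,"y":0,"z":0.003,"ax":0,"ay":0,"az":0,"claw":0.01},
    {"x":0,"y":0,"z":0.002,"ax":0,"ay":0,"az":0,"claw":0.01},
  ],
)

```text
time_s: 6.73
ee_pos: [0.55, 0.1693, 0.1383]
eef_rot: [3.14, -0.0, 0.241]
force: [-0.4, -0.6, 5.3]
grip_width: 0.0238
```

Request:
step_arm(
  steps=[
    {"x":0,"y":0,"z":0,"ax":0,"ay":0,"az":0,"claw":0.01},
  ],
)

```text
time_s: 6.82
ee_pos: [0.5501, 0.1693, 0.1382]
eef_rot: [3.14, -0.0, 0.241]
force: [-0.6, 0.1, 4.2]
grip_width: 0.0236
```

```bash
python3 -c "
from h import *
to(.536,.2273,.2)"
```

```text
t 6.82 pos [0.5501 0.1693 0.1382] F [-0.6   0.09  4.24] w 0.0236 | shift mm [  0.1 -59.6 -61.9] turn deg [ 0.11 -0.02  0.03] rows 2.060447941760546
```

Solid stop with the tip at about 44 mm above the bench, so well0 holds a spacer. Withdrawing and going to well1.

Request:
step_arm(
  steps=[
    {"x":0,"y":0,"z":-0.02,"ax":0,"ay":0,"az":0,"claw":0.01},
    {"x":0,"y":0,"z":-0.025,"ax":0,"ay":0,"az":0,"claw":0.01},
    {"x":0,"y":0,"z":-0.015,"ax":0,"ay":0,"az":0,"claw":0.01},
    {"x":0,"y":0,"z":0,"ax":0,"ay":0,"az":0,"claw":0.01},
  ],
)

```text
time_s: 7.15
ee_pos: [0.5497, 0.1692, 0.1991]
eef_rot: [3.14, 0.002, 0.241]
force: [0.3, -0.4, -1.3]
grip_width: 0.0235
```

```bash
python3 -c "
from h import *
to(.536,.2273,.19)"
```

```text
t 7.15 pos [0.5497 0.1692 0.1991] F [ 0.3  -0.39 -1.3 ] w 0.0235 | shift mm [  0.6 -59.7   9. ] turn deg [0.11 0.12 0.03] rows 1.4472740221232037
```

Request:
step_arm(
  steps=[
    {"x":0,"y":-0.02,"z":0,"ax":0,"ay":0,"az":0,"claw":0.01},
    {"x":0,"y":-0.02,"z":0,"ax":0,"ay":0,"az":0,"claw":0.01},
    {"x":0,"y":-0.012,"z":0,"ax":0,"ay":0,"az":0,"claw":0.01},
    {"x":0,"y":-0.003,"z":0,"ax":0,"ay":0,"az":0,"claw":0.01},
    {"x":0,"y":0,"z":0,"ax":0,"ay":0,"az":0,"claw":0.01},
  ],
)

```text
time_s: 7.57
ee_pos: [0.5362, 0.2239, 0.1964]
eef_rot: [3.139, 0.002, 0.239]
force: [0.3, -0.1, -1.1]
grip_width: 0.0237
```

```bash
python3 -c "
from h import *
to(.536,.2273,.19)"
```

```text
t 7.57 pos [0.5362 0.2239 0.1964] F [ 0.28 -0.09 -1.14] w 0.0237 | shift mm [ 0.6 -3.4  6.4] turn deg [ 0.14  0.13 -0.04] rows 0.17453981759918338
```

Request:
step_arm(
  steps=[
    {"x":0,"y":-0.003,"z":0.004,"ax":0,"ay":0,"az":0,"claw":0.01},
    {"x":0,"y":-0.0015,"z":0.004,"ax":0,"ay":0,"az":0,"claw":0.01},
    {"x":0,"y":0,"z":0.002,"ax":0,"ay":0,"az":0,"claw":0.01},
  ],
)

```text
time_s: 7.82
ee_pos: [0.5353, 0.2273, 0.1847]
eef_rot: [3.139, 0.003, 0.239]
force: [-0.1, -0.2, -0.7]
grip_width: 0.0235
```

```bash
python3 -c "
from h import *
to(.536,.2273,.141)"
```

```text
t 7.82 pos [0.5353 0.2273 0.1847] F [-0.14 -0.22 -0.75] w 0.0235 | shift mm [ 0.8  0.1 43.7] turn deg [ 0.16  0.18 -0.06] rows 1.0485823453057563
```

Request:
step_arm(
  steps=[
    {"x":0,"y":0,"z":0.005,"ax":0,"ay":0.1,"az":0,"claw":0.01},
    {"x":0,"y":0,"z":0.005,"ax":0,"ay":0,"az":0,"claw":0.01},
    {"x":0,"y":0,"z":0.005,"ax":0,"ay":0,"az":0,"claw":0.01},
    {"x":0,"y":0,"z":0.005,"ax":0,"ay":0,"az":0,"claw":0.01},
  ],
)

```text
time_s: 8.15
ee_pos: [0.5358, 0.226, 0.1628]
eef_rot: [3.139, 0.001, 0.237]
force: [-0.5, 0.1, 0.7]
grip_width: 0.0238
```

Request:
step_arm(
  steps=[
    {"x":0,"y":0,"z":0.005,"ax":0,"ay":0,"az":0,"claw":0.01},
    {"x":0,"y":0,"z":0.004,"ax":0,"ay":0,"az":0,"claw":0.01},
  ],
)

```text
time_s: 8.32
ee_pos: [0.5357, 0.2257, 0.1525]
eef_rot: [3.139, 0.001, 0.237]
force: [-1.6, -0.6, 0.6]
grip_width: 0.0238
```

Request:
step_arm(
  steps=[
    {"x":0,"y":-0.0015,"z":0.003,"ax":0,"ay":0,"az":-0.1,"claw":0.01},
    {"x":0,"y":0,"z":0.003,"ax":0,"ay":0,"az":0,"claw":0.01},
  ],
)

```text
time_s: 8.48
ee_pos: [0.535, 0.227, 0.1454]
eef_rot: [3.139, 0.002, 0.239]
force: [-0.5, -0.2, -0.4]
grip_width: 0.0235
```

Request:
step_arm(
  steps=[
    {"x":0,"y":0,"z":0.003,"ax":0,"ay":0,"az":0,"claw":0.01},
    {"x":0,"y":0,"z":0.003,"ax":0,"ay":0,"az":0,"claw":0.01},
  ],
)

```text
time_s: 8.65
ee_pos: [0.535, 0.2271, 0.1388]
eef_rot: [3.138, 0.002, 0.239]
force: [-0.6, -0.5, 4.1]
grip_width: 0.0237
```

Request:
step_arm(
  steps=[
    {"x":0,"y":0,"z":0.002,"ax":0,"ay":0,"az":0,"claw":0.01},
  ],
)

```text
time_s: 8.73
ee_pos: [0.5352, 0.2272, 0.1369]
eef_rot: [3.139, 0.002, 0.239]
force: [-1.4, 0.2, 6.3]
grip_width: 0.0233
```

```bash
python3 -c "
from h import *
to(.5218,.2855,.19)"
```

```text
t 8.73 pos [0.5352 0.2272 0.1369] F [-1.37  0.15  6.27] w 0.0233 | shift mm [  0.7 -59.7 -53.3] turn deg [ 0.18  0.1  -0.05] rows 1.9186964370064872
```

Force grows with the spring at spacer height, so well1 has a spacer too. That leaves well2, which I check the same way.

Request:
step_arm(
  steps=[
    {"x":0,"y":0,"z":-0.02,"ax":0,"ay":0,"az":0,"claw":0.01},
    {"x":0,"y":0,"z":-0.025,"ax":0,"ay":0,"az":0,"claw":0.01},
    {"x":0,"y":0,"z":-0.015,"ax":0,"ay":0,"az":0,"claw":0.01},
    {"x":0,"y":0,"z":0,"ax":0,"ay":0,"az":0,"claw":0.01},
  ],
)

```text
time_s: 9.07
ee_pos: [0.5348, 0.2273, 0.197]
eef_rot: [3.138, 0.004, 0.239]
force: [0.9, 0.7, -0.1]
grip_width: 0.0235
```

Request:
step_arm(
  steps=[
    {"x":0.0005,"y":-0.02,"z":0,"ax":0.1,"ay":0.1,"az":0,"claw":0.01},
    {"x":0,"y":-0.02,"z":0,"ax":0,"ay":0,"az":0,"claw":0.01},
    {"x":0,"y":-0.012,"z":0,"ax":0,"ay":0,"az":0,"claw":0.01},
    {"x":0,"y":-0.005,"z":0,"ax":0,"ay":0,"az":0,"claw":0.01},
    {"x":0,"y":0,"z":0,"ax":0,"ay":0,"az":0,"claw":0.01},
  ],
)

```text
time_s: 9.48
ee_pos: [0.5215, 0.2842, 0.1939]
eef_rot: [3.14, 0.003, 0.238]
force: [-0.1, 0.3, -0.5]
grip_width: 0.0238
```

```bash
python3 -c "
from h import *
to(.5218,.2855,.19)"
```

```text
t 9.48 pos [0.5215 0.2842 0.1939] F [-0.05  0.33 -0.5 ] w 0.0238 | shift mm [ 0.6 -1.2  3.9] turn deg [ 0.11  0.17 -0.12] rows 0.0983218805850552
```

Request:
step_arm(
  steps=[
    {"x":0.0005,"y":-0.0015,"z":0.005,"ax":0,"ay":0.1,"az":0,"claw":0.01},
    {"x":0,"y":0,"z":0.005,"ax":0,"ay":0,"az":0,"claw":0.01},
    {"x":0,"y":0,"z":0.005,"ax":0,"ay":0,"az":0,"claw":0.01},
    {"x":0,"y":0,"z":0.005,"ax":0,"ay":0,"az":0,"claw":0.01},
    {"x":0,"y":0,"z":0.005,"ax":0,"ay":0,"az":0,"claw":0.01},
  ],
)

```text
time_s: 9.9
ee_pos: [0.5222, 0.2838, 0.1657]
eef_rot: [3.139, 0.001, 0.237]
force: [0.4, 0.6, 0.6]
grip_width: 0.0235
```

Request:
step_arm(
  steps=[
    {"x":0,"y":0,"z":0.005,"ax":0,"ay":0,"az":0,"claw":0.01},
    {"x":0,"y":0,"z":0.005,"ax":0,"ay":0,"az":0,"claw":0.01},
    {"x":0,"y":0,"z":0.003,"ax":0,"ay":0,"az":0,"claw":0.01},
  ],
)

```text
time_s: 10.15
ee_pos: [0.5222, 0.2829, 0.1507]
eef_rot: [3.139, 0.003, 0.236]
force: [-1.7, 0.5, 0.2]
grip_width: 0.0235
```

```bash
python3 -c "
from h import *
to(.5218,.2855,.141)"
```

```text
t 10.15 pos [0.5222 0.2829 0.1507] F [-1.75  0.49  0.15] w 0.0235 | shift mm [ 0.3 -2.6  9.7] turn deg [ 0.15  0.15 -0.24] rows 0.24158812744099123
```

Request:
step_arm(
  steps=[
    {"x":0,"y":-0.003,"z":0.003,"ax":0.1,"ay":0.1,"az":-0.2,"claw":0.01},
    {"x":0,"y":-0.0005,"z":0.003,"ax":0,"ay":0,"az":0,"claw":0.01},
    {"x":0,"y":0,"z":0.003,"ax":0,"ay":0,"az":0,"claw":0.01},
  ],
)

```text
time_s: 10.4
ee_pos: [0.5211, 0.2864, 0.1404]
eef_rot: [3.141, 0.002, 0.24]
force: [-0.3, -0.9, 0.4]
grip_width: 0.0233
```

Request:
step_arm(
  steps=[
    {"x":0,"y":0,"z":0.003,"ax":0,"ay":0,"az":0,"claw":0.01},
    {"x":0,"y":0,"z":0.003,"ax":0,"ay":0,"az":0,"claw":0.01},
  ],
)

```text
time_s: 10.57
ee_pos: [0.5209, 0.2865, 0.1337]
eef_rot: [3.141, 0.002, 0.24]
force: [-1.5, 0.4, 0.6]
grip_width: 0.0232
```

No stop at spacer height. Continuing to the bottom.

Request:
step_arm(
  steps=[
    {"x":0,"y":0.0005,"z":0.004,"ax":0,"ay":0,"az":0,"claw":0.01},
    {"x":0,"y":0,"z":0.003,"ax":0,"ay":0,"az":0,"claw":0.01},
    {"x":0,"y":0,"z":0.003,"ax":0,"ay":0,"az":0,"claw":0.01},
  ],
)

```text
time_s: 10.82
ee_pos: [0.521, 0.286, 0.1226]
eef_rot: [3.141, 0.002, 0.24]
force: [0.2, -0.7, -1.3]
grip_width: 0.0239
```

Request:
step_arm(
  steps=[
    {"x":0,"y":0,"z":0.003,"ax":0,"ay":0,"az":0,"claw":0.01},
    {"x":0,"y":0,"z":0.003,"ax":0,"ay":0,"az":0,"claw":0.01},
  ],
)

```text
time_s: 10.98
ee_pos: [0.521, 0.286, 0.1159]
eef_rot: [3.141, 0.002, 0.24]
force: [-0.1, -0.1, -1.5]
grip_width: 0.0236
```

Request:
step_arm(
  steps=[
    {"x":0,"y":0,"z":0.002,"ax":0,"ay":0,"az":0,"claw":0.01},
    {"x":0,"y":0,"z":0.002,"ax":0,"ay":0,"az":0,"claw":0.01},
  ],
)

```text
time_s: 11.15
ee_pos: [0.5211, 0.286, 0.1116]
eef_rot: [3.141, 0.001, 0.24]
force: [-0.9, -0.4, 4.7]
grip_width: 0.0236
```

```bash
python3 -c "
from h import *
to(.5218,.2855,.2)"
```

```text
t 11.15 pos [0.5211 0.286  0.1116] F [-0.9  -0.43  4.73] w 0.0236 | shift mm [  0.4   0.7 -88.4] turn deg [ 0.06  0.08 -0.01] rows 2.120242630472068
```

Bottom of well2 reached at tip height about 18 mm with about 5.7 N of contact force, so well2 is clear. Withdrawing and returning to the stand.

Request:
step_arm(
  steps=[
    {"x":0,"y":0,"z":-0.025,"ax":0,"ay":0,"az":0,"claw":0.01},
    {"x":0,"y":0,"z":-0.03,"ax":0,"ay":0,"az":0,"claw":0.01},
    {"x":0,"y":0,"z":-0.03,"ax":0,"ay":0,"az":0,"claw":0.01},
    {"x":0,"y":0,"z":-0.02,"ax":0,"ay":0,"az":0,"claw":0.01},
  ],
)

```text
time_s: 11.48
ee_pos: [0.5194, 0.2851, 0.2141]
eef_rot: [3.138, 0.012, 0.24]
force: [0.1, -0.2, -0.1]
grip_width: 0.0238
```

```bash
python3 -c "
from h import *
to(.514,-.0318,.21)
for n,a in [('w4',(236,160,276,186)),('w5',(400,235,436,260))]:
  p,d,C=load(n); g=p[a[1]:a[3],a[0]:a[2]].max(2); print(g[::2,::2])
"
```

```text
t 11.48 pos [0.5194 0.2851 0.2141] F [ 0.09 -0.16 -0.1 ] w 0.0238 | shift mm [-80.4 306.6   6. ] turn deg [ 0.18  0.67 -0.02] rows 7.602128664123161
[[109 108 108 109 108 108 192 192 191 192 192 192 166 109 109 109 109 109
  109 109]
 [109 109 108 108 109 108 147 192 192 192 192 192 161 109 109 109 109 109
  109 109]
 [108 108 109 108 108 109 150 193 191 189 189 191 113 108 108 108 109 108
  108 108]
 [109 108 109 109 109 109 154 180 127 112 111 129 149 109 109 109 109 109
  109 109]
 [108 109 109 109 108 109 177 117 109 109 108 109 107 104 109 109 108 109
  108 109]
 [109 109 109 108 109 109  93  97 109 109 109 108  96  90 108 109 108 109
  108 108]
 [109 108 109 108 109 107  87  85  89  99  99  90  85  86 107 109 109 109
  109 109]
 [108 109 108 108 109 107  88  86  87  88  88  87  85  88 107 109 108 109
  109 109]
 [108 109 108 109 108 109  98  85  86  88  88  87  85  96 109 109 108 108
  109 109]
 [108 109 108 108 108 108 107  94  87  88  88  87  93 107 108 109 108 109
  109 109]
 [109 108 109 108 109 109 109 107 103  96  98 103 108 109 108 108 109 109
  109 108]
 [109 108 108 10
[... 430 characters left out ...]
211 221 220 220 220 220]
 [222 221 221 221 221 219 125 107 106 104 102 102 155 220 221 220 220 220]
 [222 222 221 221 221 186 110 108 107 106 104 102 128 209 219 220 220 219]
 [222 222 221 221 221 158 111 109 109 107 106 103 134 213 219 219 219 219]
 [221 221 221 221 221 177 111 110 109 109 107 108 174 219 219 219 219 219]
 [221 221 221 221 221 215 131 111 111 110 114 145 213 219 219 219 219 218]
 [221 221 221 221 221 221 213 175 156 149 195 218 219 219 219 219 219 219]
 [221 221 221 221 221 221 221 221 220 219 219 219 219 219 219 219 219 219]
 [221 221 221 221 221 221 221 221 220 219 219 219 219 219 219 219 219 218]
 [221 221 221 221 221 221 221 220 219 219 219 219 219 219 219 219 219 218]]
```

```bash
python3 -c "
from h import *
r=[]
for n,(u,v) in [('w4',(255.3,173)),('w5',(417.8,247.2))]:
  p,d,C=load(n); print(plane(C,u,v,.05)); r.append(ray(C,u,v))
print(tri(r))
"
```

```text
[ 0.51279477 -0.03191792  0.05      ]
[ 0.51270027 -0.03223093  0.05      ]
(array([ 0.51289096, -0.0318868 ,  0.05053498]), [np.float64(1.6191049899901676e-05), np.float64(1.619104989987396e-05)])
```

Request:
step_arm(
  steps=[
    {"x":-0.0095,"y":0.036,"z":0,"ax":0.1,"ay":0.5,"az":0,"claw":0.01},
    {"x":-0.0095,"y":0.036,"z":0,"ax":0,"ay":0,"az":0,"claw":0.01},
    {"x":-0.0095,"y":0.036,"z":0,"ax":0,"ay":0,"az":0,"claw":0.01},
    {"x":-0.0095,"y":0.036,"z":0,"ax":0,"ay":0,"az":0,"claw":0.01},
    {"x":-0.0095,"y":0.036,"z":0,"ax":0,"ay":0,"az":0,"claw":0.01},
  ],
)

```text
time_s: 11.9
ee_pos: [0.5176, 0.0992, 0.2198]
eef_rot: [-3.141, -0.01, 0.249]
force: [1.5, 0.5, 0.0]
grip_width: 0.0236
```

```bash
python3 -c "
from h import *
to(.514,-.0318,.21)"
```

```text
t 11.9 pos [0.5176 0.0992 0.2198] F [1.49 0.53 0.03] w 0.0236 | shift mm [-35.9 126.1   9.4] turn deg [-0.01 -0.56  0.52] rows 3.1512553626720545
```

Request:
step_arm(
  steps=[
    {"x":-0.009,"y":0.033,"z":0,"ax":0,"ay":-0.4,"az":0.4,"claw":0.01},
    {"x":-0.009,"y":0.033,"z":0,"ax":0,"ay":0,"az":0,"claw":0.01},
    {"x":-0.009,"y":0.03,"z":0,"ax":0,"ay":0,"az":0,"claw":0.01},
    {"x":-0.005,"y":0.016,"z":0,"ax":0,"ay":0,"az":0,"claw":0.01},
    {"x":0,"y":0.003,"z":0,"ax":0,"ay":0,"az":0,"claw":0.01},
  ],
)

```text
time_s: 12.32
ee_pos: [0.5132, -0.0314, 0.2204]
eef_rot: [3.14, -0.006, 0.237]
force: [0.2, 0.3, -1.1]
grip_width: 0.0234
```

```bash
python3 -c "
from h import *
to(.5133,-.0318,.16)"
```

```text
t 12.32 pos [ 0.5132 -0.0314  0.2204] F [ 0.15  0.25 -1.09] w 0.0234 | shift mm [-0.3  0.3 60.4] turn deg [ 0.11 -0.34 -0.18] rows 1.447306707820711
```

Request:
step_arm(
  steps=[
    {"x":0,"y":0,"z":0.02,"ax":0.1,"ay":-0.3,"az":-0.1,"claw":0.01},
    {"x":0,"y":0,"z":0.02,"ax":0,"ay":0,"az":0,"claw":0.01},
    {"x":0,"y":0,"z":0.01,"ax":0,"ay":0,"az":0,"claw":0.01},
    {"x":0,"y":0,"z":0,"ax":0,"ay":0,"az":0,"claw":0.01},
    {"x":0,"y":0,"z":0,"ax":0,"ay":0,"az":0,"claw":0.01},
  ],
)

```text
time_s: 12.73
ee_pos: [0.5147, -0.0314, 0.1699]
eef_rot: [3.14, -0.004, 0.236]
force: [0.6, -0.4, -1.3]
grip_width: 0.0237
```

```bash
python3 -c "
from h import *
to(.5133,-.0318,.15)
snap('w6')"
```

```text
t 12.73 pos [ 0.5147 -0.0314  0.1699] F [ 0.58 -0.37 -1.25] w 0.0237 | shift mm [-1.6  0.  19.9] turn deg [ 0.07 -0.24 -0.2 ] rows 0.479154665820446
```

View pics/w6.png

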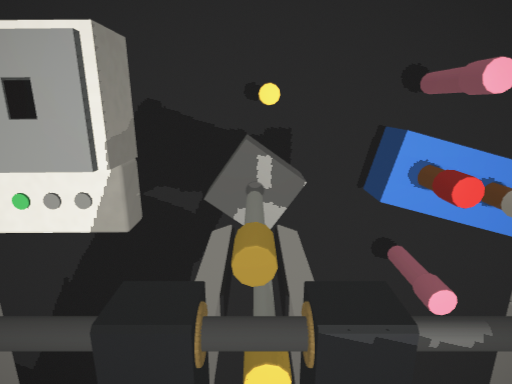

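Rod tip (254,195) is in front of the hole as expected. I correct 1.5 mm and descend.

Request:
step_arm(
  steps=[
    {"x":-0.0025,"y":0,"z":0.004,"ax":0,"ay":-0.3,"az":-0.1,"claw":0.01},
    {"x":-0.0005,"y":0,"z":0.004,"ax":0,"ay":-0.1,"az":0,"claw":0.01},
    {"x":0,"y":0,"z":0.003,"ax":0,"ay":0,"az":0,"claw":0.01},
    {"x":0,"y":0,"z":0,"ax":0,"ay":0,"az":0,"claw":0.01},
  ],
)

```text
time_s: 13.12
ee_pos: [0.5126, -0.0313, 0.1605]
eef_rot: [3.139, -0.0, 0.24]
force: [0.3, 0.3, -0.3]
grip_width: 0.0238
```

```bash
python3 -c "
from h import *
to(.5133,-.0318,.1)"
```

```text
t 13.12 pos [ 0.5126 -0.0313  0.1605] F [ 0.34  0.29 -0.32] w 0.0238 | shift mm [ 0.5  0.4 60.5] turn deg [ 0.15 -0.01 -0.01] rows 1.4514159350188922
```

Request:
step_arm(
  steps=[
    {"x":0.0003,"y":0.0005,"z":0.008,"ax":0.1,"ay":0,"az":0,"claw":0.01},
    {"x":0,"y":0,"z":0.008,"ax":0,"ay":0,"az":0,"claw":0.01},
    {"x":0,"y":0,"z":0.004,"ax":0,"ay":0,"az":0,"claw":0.01},
  ],
)

```text
time_s: 13.37
ee_pos: [0.5137, -0.0318, 0.1399]
eef_rot: [3.14, -0.002, 0.24]
force: [0.5, 0.5, -0.8]
grip_width: 0.0236
```

```bash
python3 -c "
from h import *
to(.5133,-.0318,.1)"
```

```text
t 13.37 pos [ 0.5137 -0.0318  0.1399] F [ 0.5   0.48 -0.82] w 0.0236 | shift mm [-0.5 -0.2 39.9] turn deg [ 0.09 -0.14  0.  ] rows 0.957905292462043
```

Tip is inside the hole without contact (its height is about 46 mm). Continuing.

Request:
step_arm(
  steps=[
    {"x":-0.0005,"y":0,"z":0.01,"ax":0,"ay":-0.1,"az":0,"claw":0.01},
    {"x":0,"y":0,"z":0.01,"ax":0,"ay":0,"az":0,"claw":0.01},
    {"x":0,"y":0,"z":0.008,"ax":0,"ay":0,"az":0,"claw":0.01},
  ],
)

```text
time_s: 13.62
ee_pos: [0.5132, -0.0321, 0.1093]
eef_rot: [3.14, -0.001, 0.24]
force: [-0.2, 0.1, -1.8]
grip_width: 0.0237
```

```bash
python3 -c "
from h import *
to(.5133,-.0318,.1)"
```

```text
t 13.62 pos [ 0.5132 -0.0321  0.1093] F [-0.2   0.13 -1.77] w 0.0237 | shift mm [ 0.2 -0.3  9.3] turn deg [ 0.09 -0.04 -0.01] rows 0.22296707366925217
```

Request:
step_arm(
  steps=[
    {"x":0,"y":0,"z":0.004,"ax":0,"ay":0,"az":0,"claw":0.01},
    {"x":0,"y":0,"z":0.003,"ax":0,"ay":0,"az":0,"claw":0.01},
    {"x":0,"y":0,"z":0.001,"ax":0,"ay":0,"az":0,"claw":0.01},
  ],
)

```text
time_s: 13.87
ee_pos: [0.5134, -0.0321, 0.0993]
eef_rot: [3.14, -0.001, 0.24]
force: [-1.3, 0.9, 21.1]
grip_width: 0.0237
```

Rod bottomed in the stand at its original height. Releasing.

Request:
step_arm(
  steps=[
    {"x":0,"y":0,"z":-0.001,"ax":0,"ay":0,"az":0,"claw":0.05},
    {"x":0,"y":0,"z":0,"ax":0,"ay":0,"az":0,"claw":0.05},
    {"x":0,"y":0,"z":0,"ax":0,"ay":0,"az":0,"claw":0.05},
    {"x":0,"y":0,"z":0,"ax":0,"ay":0,"az":0,"claw":0.05},
  ],
)

```text
time_s: 14.2
ee_pos: [0.5141, -0.0322, 0.1007]
eef_rot: [3.139, -0.002, 0.24]
force: [-0.3, -0.9, 0.4]
grip_width: 0.0468
```

Request:
step_arm(
  steps=[
    {"x":0,"y":0,"z":-0.03,"ax":0,"ay":0,"az":0,"claw":0.05},
    {"x":0,"y":0,"z":-0.04,"ax":0,"ay":0,"az":0,"claw":0.05},
    {"x":0,"y":0,"z":-0.03,"ax":0,"ay":0,"az":0,"claw":0.05},
    {"x":0,"y":0,"z":0,"ax":0,"ay":0,"az":0,"claw":0.05},
  ],
)

```text
time_s: 14.53
ee_pos: [0.5124, -0.0319, 0.2026]
eef_rot: [3.142, 0.003, 0.24]
force: [0.0, 0.7, 0.7]
grip_width: 0.0497
```

```bash
python3 -c "
from h import *
to(.562,-.187,.2)
p,d,C=snap('w7')
P,D=vision.camera('top');np.savez('top1.npz',p=P,d=D);cv2.imwrite('pics/top1.png',P[:,:,::-1])
to(.562,-.187,.2)
for cc,s in blobs(mask(P,'yellow')): print(cc,s)
"
```

```text
t 14.53 pos [ 0.5124 -0.0319  0.2026] F [0.04 0.74 0.67] w 0.0497 | shift mm [ 11.3 162.4   2.6] turn deg [ 0.01  0.18 -0.02] rows 3.905119987081078
t 14.63 pos [ 0.511  -0.0317  0.1979] F [ 0.37  0.66 -0.5 ] w 0.0501 | shift mm [ 12.7 162.9  -2.5] turn deg [-0.11  0.47 -0.02] rows 3.9190725799911723
[263.02, 189.38] [260, 186, 7, 8, 40]
[280.85, 262.04] [275, 261, 12, 4, 27]
```

View pics/w7.png

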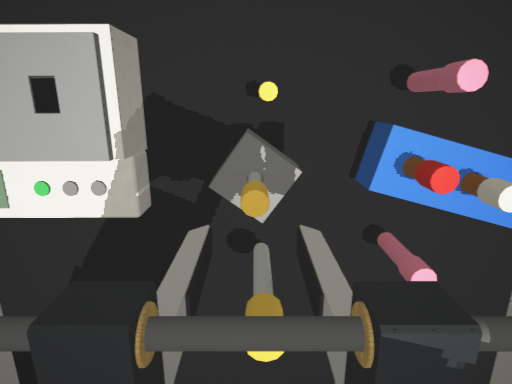

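The rod is back upright in the stand (handle at 255,197). The red cap is at (437,176). Moving over the vial.

Request:
step_arm(
  steps=[
    {"x":0.0025,"y":0.034,"z":-0.004,"ax":0,"ay":0.4,"az":0,"claw":0.05},
    {"x":0.0025,"y":0.034,"z":-0.004,"ax":0,"ay":0,"az":0,"claw":0.05},
    {"x":0.0025,"y":0.034,"z":0,"ax":0,"ay":0,"az":0,"claw":0.05},
    {"x":0.0025,"y":0.03,"z":0,"ax":0,"ay":0,"az":0,"claw":0.05},
    {"x":0.001,"y":0.012,"z":0,"ax":0,"ay":0,"az":0,"claw":0.05},
  ],
)

```text
time_s: 15.05
ee_pos: [0.5549, -0.171, 0.1977]
eef_rot: [-3.134, 0.009, 0.245]
force: [-0.3, -0.6, -0.2]
grip_width: 0.0498
```

Request:
step_arm(
  steps=[
    {"x":0,"y":0.003,"z":0,"ax":0,"ay":0,"az":0,"claw":0.05},
    {"x":0,"y":0,"z":0,"ax":0,"ay":0,"az":0,"claw":0.05},
  ],
)

```text
time_s: 15.22
ee_pos: [0.5548, -0.1755, 0.1938]
eef_rot: [-3.131, 0.014, 0.242]
force: [-0.3, 0.1, 0.2]
grip_width: 0.0503
```

```bash
python3 -c "
from h import *
to(.562,-.187,.2)
p,d,C=snap('w8')
to(.562,-.187,.2)
"
```

```text
t 15.22 pos [ 0.5548 -0.1755  0.1938] F [-0.31  0.13  0.19] w 0.0503 | shift mm [ 4.1 12.8 -6.3] turn deg [-0.59  0.79  0.14] rows 0.35613427155738087
t 15.27 pos [ 0.5547 -0.1749  0.1938] F [ 0.14  0.29 -0.45] w 0.0502 | shift mm [ 4.1 13.4 -6.4] turn deg [-0.61  0.8   0.17] rows 0.37022696143477163
```

View pics/w8.png

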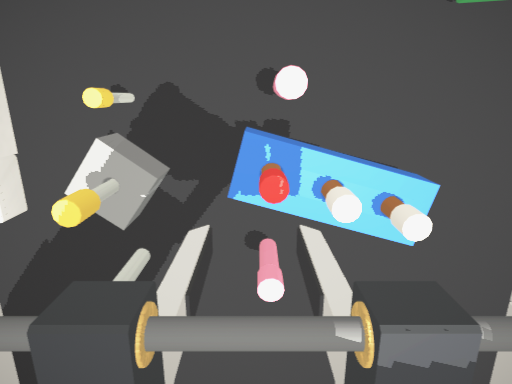

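Red cap top is at (274,188), between the pads in column; white caps are at (346,204) and (412,223).

```bash
python3 -c "
from h import *
for n in ['w1','w2','w7','w8']:
  p,d,C=load(n); h=cv2.cvtColor(p,cv2.COLOR_RGB2HSV).astype(int); m=(((h[...,0]<5)|(h[...,0]>175))&(h[...,1]>200)&(h[...,2]>100)).astype(np.uint8)
  m[:, :200]=0
  n_,l,s,c=cv2.connectedComponentsWithStats(m); i=1+s[1:,4].argmax(); print(n,s[i],c[i])
  dd=d[l==i]; 
  # top-face: points within 4mm of highest
  vs,us=np.nonzero(l==i); P=np.array([ (lambda o,r:o+r*d[v,u])(*ray(C,u,v)) for u,v in zip(us,vs)])
  zt=np.percentile(P[:,2],97); t=P[:,2]>zt-.006
  e=cv2.minEnclosingCircle(np.stack([us[t],vs[t]],1).astype(np.float32)); print('   top z',zt,'circ',e, 'xy',plane(C,*e[0],.106)[:2],P[t].mean(0))
"
```

```text
Traceback (most recent call last):
ValueError: attempt to get argmax of an empty sequence
```

```bash
python3 -c "
from h import *
p,d,C=load('w8');print(p[188,274],cv2.cvtColor(p,cv2.COLOR_RGB2HSV)[188,274])
rs=[]
for n in ['w1','w2','w7','w8']:
  p,d,C=load(n); q=p.astype(int); m=((q[...,0]>120)&(q[...,1]<70)&(q[...,2]<70)).astype(np.uint8)
  n_,l,s,c=cv2.connectedComponentsWithStats(m); i=1+s[1:,4].argmax(); print(n,s[i],c[i])
  vs,us=np.nonzero(l==i); P=np.array([ (lambda o,r:o+r*d[v,u])(*ray(C,u,v)) for u,v in zip(us,vs)])
  zt=np.percentile(P[:,2],90); t=P[:,2]>zt-.006
  e=cv2.minEnclosingCircle(np.stack([us[t],vs[t]],1).astype(np.float32)); print('   top z',zt.round(4),'circ',e, 'xy',plane(C,*e[0],.106)[:2],P[t].mean(0))
  rs.append(ray(C,*e[0]))
print(tri(rs))
"
```

```text
[246  86  81] [  1 171 246]
w1 [388 140  23  24 261] [395.76628352 149.35249042]
   top z 0.1033 circ ((404.5, 152.5), 11.85336971282959) xy [ 0.56550852 -0.18257903] [ 0.56597911 -0.17682643  0.10598341]
w2 [412 163  34  31 470] [423.72553191 174.50638298]
   top z 0.1046 circ ((430.4220886230469, 176.25637817382812), 16.753690719604492) xy [ 0.56735668 -0.17833207] [ 0.56643796 -0.17713602  0.10648029]
w7 [415 161  35  30 470] [427.33829787 172.13191489]
   top z 0.1039 circ ((433.1164245605469, 172.76026916503906), 17.2624568939209) xy [ 0.56804011 -0.17645378] [ 0.56672523 -0.17708387  0.10573286]
w8 [260 178   2   5   5] [260.2 180. ]
   top z 0.0956 circ ((260.0, 181.0), 1.000100016593933) xy [ 0.56881921 -0.17561145] [ 0.56582318 -0.17644345  0.09379877]
(array([ 0.56774356, -0.17685588,  0.10915379]), [np.float64(0.00430802634107327), np.float64(0.0003540905144186455), np.float64(0.002009726025310927), np.float64(0.002295627005131719)])
```

```bash
python3 -c "
from h import *
rs=[]
for n in ['w1','w2','w7','w8']:
  p,d,C=load(n); q=p.astype(int); m=((q[...,0]>120)&(q[...,1]<.5*q[...,0])&(q[...,2]<.5*q[...,0])&(abs(q[...,1]-q[...,2])<14)).astype(np.uint8)
  m[:130]=0; m[215:]=0
  n_,l,s,c=cv2.connectedComponentsWithStats(m); i=1+s[1:,4].argmax(); print(n,s[i],c[i])
  vs,us=np.nonzero(l==i); P=np.array([ (lambda o,r:o+r*d[v,u])(*ray(C,u,v)) for u,v in zip(us,vs)])
  zt=np.percentile(P[:,2],85); t=abs(P[:,2]-zt)<.004
  e=cv2.minEnclosingCircle(np.stack([us[t],vs[t]],1).astype(np.float32)); print('   top z',zt.round(4),'circ',e, 'xy',plane(C,*e[0],.106)[:2],P[t].mean(0))
  rs.append(ray(C,*e[0]))
print(tri(rs))
"
```

```text
w1 [388 140  34  27 686] [404.32215743 152.47667638]
   top z 0.1068 circ ((408.8548278808594, 154.56451416015625), 12.657527923583984) xy [ 0.56458346 -0.18772094] [ 0.56481772 -0.18744439  0.10617589]
w2 [ 412  163   43   33 1053] [433.19278253 178.52611586]
   top z 0.1066 circ ((439.5, 182.0), 15.692455291748047) xy [ 0.56448069 -0.18790385] [ 0.5649248  -0.18755506  0.1060403 ]
w7 [ 415  161   44   33 1058] [436.91493384 176.26181474]
   top z 0.1066 circ ((443.455322265625, 179.32681274414062), 15.489564895629883) xy [ 0.56473478 -0.18737657] [ 0.56498132 -0.18737042  0.10605346]
w8 [260 169  29  34 757] [272.99207398 185.49141347]
   top z 0.107 circ ((274.0281677246094, 187.72886657714844), 14.66407585144043) xy [ 0.56601843 -0.18854063] [ 0.56544153 -0.18828429  0.10637277]
(array([ 0.56463061, -0.18908599,  0.10338016]), [np.float64(0.00016012650909193903), np.float64(0.0005420220486652512), np.float64(0.00014132364049816167), np.float64(0.0007267166884554468)])
```

Four views agree: vial axis at (0.565, -0.188), cap top at 0.106 m (the text implies 0.106). Aligning above it.

Request:
step_arm(
  steps=[
    {"x":0.006,"y":0.012,"z":0,"ax":-0.6,"ay":0.8,"az":0.1,"claw":0.05},
    {"x":0.001,"y":0.003,"z":0,"ax":0,"ay":0,"az":0,"claw":0.05},
    {"x":0,"y":0,"z":0,"ax":0,"ay":0,"az":0,"claw":0.05},
    {"x":0,"y":0,"z":0,"ax":0,"ay":0,"az":0,"claw":0.05},
  ],
)

```text
time_s: 15.6
ee_pos: [0.5659, -0.1852, 0.1932]
eef_rot: [3.141, -0.001, 0.245]
force: [-0.3, -0.2, -0.1]
grip_width: 0.0501
```

```bash
python3 -c "
from h import *
to(.565,-.1878,.13)
"
```

```text
t 15.6 pos [ 0.5659 -0.1852  0.1932] F [-0.31 -0.22 -0.1 ] w 0.0501 | shift mm [-1.5  2.3 63.2] turn deg [ 0.02 -0.06  0.27] rows 1.5172240458050736
```

Request:
step_arm(
  steps=[
    {"x":-0.001,"y":0.002,"z":0.015,"ax":0,"ay":0,"az":0.2,"claw":0.05},
    {"x":-0.0005,"y":0.001,"z":0.02,"ax":0,"ay":0,"az":0,"claw":0.05},
    {"x":0,"y":0,"z":0.02,"ax":0,"ay":0,"az":0,"claw":0.05},
    {"x":0,"y":0,"z":0.008,"ax":0,"ay":0,"az":0,"claw":0.05},
    {"x":0,"y":0,"z":0,"ax":0,"ay":0,"az":0,"claw":0.05},
  ],
)

```text
time_s: 16.02
ee_pos: [0.5663, -0.1866, 0.1305]
eef_rot: [3.139, -0.005, 0.244]
force: [-0.6, 0.1, -0.5]
grip_width: 0.0499
```

```bash
python3 -c "
from h import *
to(.565,-.1878,.08)
"
```

```text
t 16.02 pos [ 0.5663 -0.1866  0.1305] F [-0.56  0.07 -0.54] w 0.0499 | shift mm [-1.8  0.7 50.5] turn deg [ 0.16 -0.29  0.22] rows 1.211031512105779
```

Request:
step_arm(
  steps=[
    {"x":-0.002,"y":0.001,"z":0.015,"ax":0.1,"ay":-0.3,"az":0.2,"claw":0.05},
    {"x":-0.001,"y":0,"z":0.018,"ax":0,"ay":0,"az":0,"claw":0.05},
    {"x":0,"y":0,"z":0.01,"ax":0,"ay":0,"az":0,"claw":0.05},
    {"x":0,"y":0,"z":0.002,"ax":0,"ay":0,"az":0,"claw":0.05},
    {"x":0,"y":0,"z":0,"ax":0,"ay":0,"az":0,"claw":0.05},
  ],
)

```text
time_s: 16.43
ee_pos: [0.5647, -0.1883, 0.0852]
eef_rot: [3.139, -0.002, 0.241]
force: [-0.2, -0.5, 0.3]
grip_width: 0.05
```

```bash
python3 -c "
from h import *
to(.565,-.1878,.079)
"
```

```text
t 16.43 pos [ 0.5647 -0.1883  0.0852] F [-0.18 -0.46  0.29] w 0.05 | shift mm [ 0.4 -0.4  6.2] turn deg [ 0.17 -0.12  0.03] rows 0.1503267551043049
```

Request:
step_arm(
  steps=[
    {"x":0,"y":0,"z":0.004,"ax":0.1,"ay":-0.1,"az":0,"claw":0.05},
    {"x":0,"y":0,"z":0.002,"ax":0,"ay":0,"az":0,"claw":0.04},
    {"x":0,"y":0,"z":0,"ax":0,"ay":0,"az":0,"claw":0.015},
    {"x":0,"y":0,"z":0,"ax":0,"ay":0,"az":0,"claw":0.015},
    {"x":0,"y":0,"z":0,"ax":0,"ay":0,"az":0,"claw":0.015},
  ],
  grip_force=20,
)

```text
time_s: 16.85
ee_pos: [0.5658, -0.1887, 0.0811]
eef_rot: [3.139, -0.003, 0.241]
force: [0.2, -0.6, -0.1]
grip_width: 0.0269
```

Request:
step_arm(
  steps=[
    {"x":0,"y":0,"z":0,"ax":0,"ay":0,"az":0,"claw":0.015},
    {"x":0,"y":0,"z":0,"ax":0,"ay":0,"az":0,"claw":0.015},
  ],
)

```text
time_s: 17.02
ee_pos: [0.566, -0.1888, 0.0816]
eef_rot: [3.138, -0.003, 0.241]
force: [-0.0, -1.1, -0.9]
grip_width: 0.0254
```

```bash
python3 -c "
from h import *
to(.565,-.1878,.079)
p,d,C=snap('w9');o,Rm=np.load('w9.npz')['pos'],R.from_euler('xyz',np.load('w9.npz')['rot'])
print(proj(C,o+Rm.apply([0,0,-(.106-o[2])])))
"
```

```text
t 17.02 pos [ 0.566  -0.1888  0.0816] F [-0.03 -1.08 -0.88] w 0.0254 | shift mm [-0.8 -1.2  2.6] turn deg [ 0.19 -0.19  0.03] rows 0.07107399751317021
[255.03756017 258.67218792]
```

View pics/w9.png

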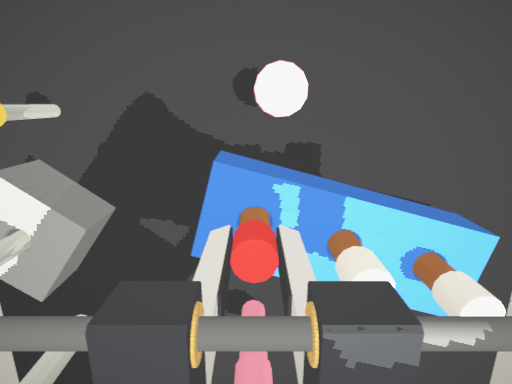

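Cap centred in the grip (top centre at about (255,259), predicted (255,259)). Lifting.

Request:
step_arm(
  steps=[
    {"x":0,"y":0,"z":-0.02,"ax":0,"ay":0,"az":0,"claw":0.015},
    {"x":0,"y":0,"z":-0.03,"ax":0,"ay":0,"az":0,"claw":0.015},
    {"x":0,"y":0,"z":-0.035,"ax":0,"ay":0,"az":0,"claw":0.015},
    {"x":0,"y":0,"z":-0.035,"ax":0,"ay":0,"az":0,"claw":0.015},
    {"x":0,"y":0,"z":-0.015,"ax":0,"ay":0,"az":0,"claw":0.015},
  ],
)

```text
time_s: 17.48
ee_pos: [0.5637, -0.1879, 0.2174]
eef_rot: [-3.14, 0.004, 0.24]
force: [0.5, -0.1, -0.6]
grip_width: 0.025
```

```bash
python3 -c "
from h import *
to(.5216,.2855,.21)
"
```

```text
t 17.48 pos [ 0.5637 -0.1879  0.2174] F [ 0.47 -0.15 -0.59] w 0.025 | shift mm [  71.9 -469.7    7.7] turn deg [-0.08  0.21  0.03] rows 11.397461958419642
```

Request:
step_arm(
  steps=[
    {"x":0.006,"y":-0.02,"z":-0.015,"ax":0,"ay":0.2,"az":0,"claw":0.015},
    {"x":0.006,"y":-0.036,"z":-0.01,"ax":0,"ay":0,"az":0,"claw":0.015},
    {"x":0.006,"y":-0.036,"z":0,"ax":0,"ay":0,"az":0,"claw":0.015},
    {"x":0.006,"y":-0.036,"z":0,"ax":0,"ay":0,"az":0,"claw":0.015},
    {"x":0.006,"y":-0.036,"z":0,"ax":0,"ay":0,"az":0,"claw":0.015},
  ],
)

```text
time_s: 17.9
ee_pos: [0.5546, -0.0221, 0.2492]
eef_rot: [3.138, -0.008, 0.231]
force: [0.9, 0.3, 0.1]
grip_width: 0.0256
```

```bash
python3 -c "
from h import *
to(.5216,.2855,.21)
"
```

```text
t 17.9 pos [ 0.5546 -0.0221  0.2492] F [0.89 0.33 0.09] w 0.0256 | shift mm [  38.  -307.2   38.4] turn deg [ 0.21 -0.45 -0.51] rows 7.4790435934702
```

Request:
step_arm(
  steps=[
    {"x":0.005,"y":-0.036,"z":0,"ax":0.1,"ay":-0.4,"az":-0.5,"claw":0.015},
    {"x":0.005,"y":-0.036,"z":0,"ax":0,"ay":0,"az":0,"claw":0.015},
    {"x":0.005,"y":-0.036,"z":0.003,"ax":0,"ay":0,"az":0,"claw":0.015},
    {"x":0.005,"y":-0.036,"z":0.003,"ax":0,"ay":0,"az":0,"claw":0.015},
    {"x":0.005,"y":-0.036,"z":0.003,"ax":0,"ay":0,"az":0,"claw":0.015},
  ],
)

```text
time_s: 18.32
ee_pos: [0.5342, 0.1673, 0.2416]
eef_rot: [3.139, -0.004, 0.239]
force: [0.5, 0.1, -0.9]
grip_width: 0.0254
```

```bash
python3 -c "
from h import *
to(.5216,.2855,.21)
"
```

```text
t 18.32 pos [0.5342 0.1673 0.2416] F [ 0.47  0.12 -0.9 ] w 0.0254 | shift mm [  15.7 -117.9   31.4] turn deg [ 0.14 -0.22 -0.05] rows 2.9502089996043845
```

Request:
step_arm(
  steps=[
    {"x":0.004,"y":-0.032,"z":0.004,"ax":0.1,"ay":-0.2,"az":0,"claw":0.015},
    {"x":0.004,"y":-0.03,"z":0.006,"ax":0,"ay":0,"az":0,"claw":0.015},
    {"x":0.004,"y":-0.022,"z":0.006,"ax":0,"ay":0,"az":0,"claw":0.015},
    {"x":0.002,"y":-0.01,"z":0.006,"ax":0,"ay":0,"az":0,"claw":0.015},
    {"x":0,"y":0,"z":0.003,"ax":0,"ay":0,"az":0,"claw":0.015},
  ],
)

```text
time_s: 18.73
ee_pos: [0.5223, 0.2728, 0.2157]
eef_rot: [-3.141, -0.001, 0.246]
force: [-0.4, -0.4, -0.1]
grip_width: 0.0254
```

Request:
step_arm(
  steps=[
    {"x":0,"y":0,"z":0,"ax":0,"ay":0,"az":0,"claw":0.015},
    {"x":0,"y":0,"z":0,"ax":0,"ay":0,"az":0,"claw":0.015},
  ],
)

```text
time_s: 18.9
ee_pos: [0.5223, 0.2715, 0.2148]
eef_rot: [3.141, 0.0, 0.246]
force: [-0.4, 0.2, -0.3]
grip_width: 0.0254
```

```bash
python3 -c "
from h import *
to(.5216,.2855,.19)
p,d,C=snap('w10')
to(.5216,.2855,.19)
m=mask(p,'black')
for cc,s in blobs(m[:250],300,4000): print('flap',cc,s,plane(C,cc[0],cc[1],.08))
"
```

```text
t 18.9 pos [0.5223 0.2715 0.2148] F [-0.42  0.21 -0.34] w 0.0254 | shift mm [  2.7 -13.8  24.8] turn deg [0.02 0.01 0.35] rows 0.6842847536749385
t 18.95 pos [0.5224 0.2712 0.2149] F [-0.9   0.11 -0.78] w 0.0257 | shift mm [  2.7 -14.1  24.9] turn deg [0.03 0.01 0.32] rows 0.689712871383406
flap [240.5, 181.22] [231, 168, 21, 28, 558] [0.52195302 0.28587094 0.08      ]
```

View pics/w10.png

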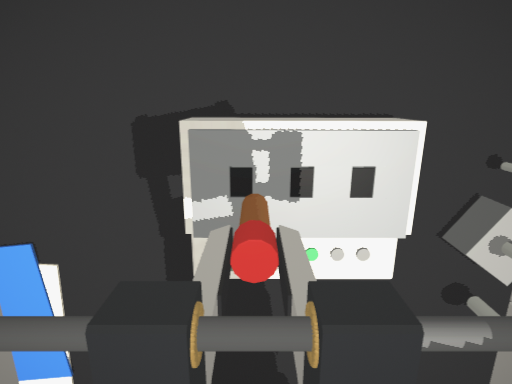

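The vial is held upright above the block. Well2's flap is at (240,181), giving (0.522, 0.286), which agrees with before. Fine alignment next.

Request:
step_arm(
  steps=[
    {"x":0.002,"y":-0.01,"z":0.005,"ax":0,"ay":0,"az":0.3,"claw":0.015},
    {"x":0.001,"y":-0.005,"z":0.005,"ax":0,"ay":0,"az":0,"claw":0.015},
    {"x":0,"y":0,"z":0.003,"ax":0,"ay":0,"az":0,"claw":0.015},
    {"x":0,"y":0,"z":0,"ax":0,"ay":0,"az":0,"claw":0.015},
  ],
)

```text
time_s: 19.28
ee_pos: [0.5231, 0.285, 0.2018]
eef_rot: [3.141, -0.002, 0.235]
force: [-1.2, 0.5, -0.5]
grip_width: 0.0256
```

```bash
python3 -c "
from h import *
to(.5218,.2857,.17)
"
```

```text
t 19.28 pos [0.5231 0.285  0.2018] F [-1.2   0.49 -0.5 ] w 0.0256 | shift mm [-1.1 -1.  31.8] turn deg [ 0.02 -0.1  -0.27] rows 0.7638328193210809
```

Request:
step_arm(
  steps=[
    {"x":-0.0015,"y":-0.001,"z":0.01,"ax":0,"ay":-0.1,"az":-0.2,"claw":0.015},
    {"x":-0.0005,"y":-0.0005,"z":0.012,"ax":0,"ay":0,"az":0,"claw":0.015},
    {"x":0,"y":0,"z":0.008,"ax":0,"ay":0,"az":0,"claw":0.015},
    {"x":0,"y":0,"z":0,"ax":0,"ay":0,"az":0,"claw":0.015},
    {"x":0,"y":0,"z":0,"ax":0,"ay":0,"az":0,"claw":0.015},
  ],
)

```text
time_s: 19.7
ee_pos: [0.5204, 0.2854, 0.1687]
eef_rot: [3.141, 0.001, 0.239]
force: [0.3, -0.1, 0.0]
grip_width: 0.0256
```

```bash
python3 -c "
from h import *
to(.5218,.2857,.155)
"
```

```text
t 19.7 pos [0.5204 0.2854 0.1687] F [ 0.34 -0.1   0.02] w 0.0256 | shift mm [ 1.4 -0.  13.7] turn deg [ 0.03  0.05 -0.05] rows 0.33061234167203596
```

Request:
step_arm(
  steps=[
    {"x":0.002,"y":0,"z":0.003,"ax":0,"ay":0,"az":0,"claw":0.015},
    {"x":0.0004,"y":0,"z":0.003,"ax":0,"ay":0,"az":0,"claw":0.015},
    {"x":0,"y":0,"z":0,"ax":0,"ay":0,"az":0,"claw":0.015},
    {"x":0,"y":0,"z":0,"ax":0,"ay":0,"az":0,"claw":0.015},
  ],
)

```text
time_s: 20.03
ee_pos: [0.5234, 0.286, 0.163]
eef_rot: [3.141, -0.0, 0.239]
force: [0.5, -0.4, -0.6]
grip_width: 0.0257
```

```bash
python3 -c "
from h import *
to(.5218,.2857,.155)
p,d,C=snap('w11')
"
```

```text
t 20.03 pos [0.5234 0.286  0.163 ] F [ 0.46 -0.39 -0.57] w 0.0257 | shift mm [-1.7 -0.1  8. ] turn deg [ 0.02 -0.01 -0.06] rows 0.19540348941674182
```

View pics/w11.png

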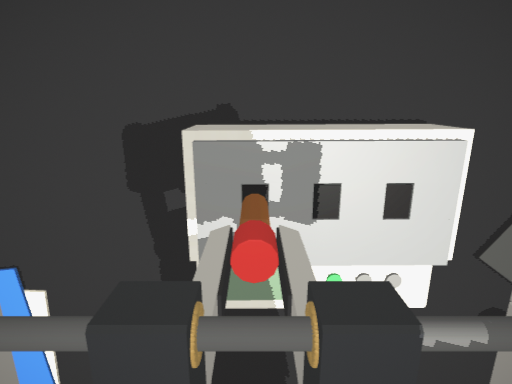

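Foot sits in front of the well2 mouth (mouth columns 242–269, vial centred at 255). Small x correction, then in.

Request:
step_arm(
  steps=[
    {"x":-0.0017,"y":0,"z":0.002,"ax":0,"ay":0,"az":0,"claw":0.015},
    {"x":0,"y":0,"z":0.002,"ax":0,"ay":0,"az":0,"claw":0.015},
    {"x":0,"y":0,"z":0,"ax":0,"ay":0,"az":0,"claw":0.015},
  ],
)

```text
time_s: 20.33
ee_pos: [0.5218, 0.2856, 0.1591]
eef_rot: [3.141, -0.001, 0.239]
force: [0.5, -0.6, -0.7]
grip_width: 0.0257
```

```bash
python3 -c "
from h import *
to(.5218,.2857,.155)
"
```

```text
t 20.33 pos [0.5218 0.2856 0.1591] F [ 0.53 -0.58 -0.73] w 0.0257 | shift mm [ 0.1 -0.1  4.1] turn deg [ 0.01 -0.06 -0.05] rows 0.09914696582233709
```

Perfectly aligned; descending gently.

Request:
step_arm(
  steps=[
    {"x":0,"y":0,"z":0.003,"ax":0,"ay":0,"az":0,"claw":0.015},
    {"x":0,"y":0,"z":0.003,"ax":0,"ay":0,"az":0,"claw":0.015},
    {"x":0,"y":0,"z":0.003,"ax":0,"ay":0,"az":0,"claw":0.015},
  ],
)

```text
time_s: 20.58
ee_pos: [0.522, 0.2857, 0.1503]
eef_rot: [-3.141, -0.003, 0.239]
force: [-0.6, 0.3, 3.3]
grip_width: 0.0256
```

```bash
python3 -c "
from h import *
to(.5218,.2857,.0956)
"
```

```text
t 20.58 pos [0.522  0.2857 0.1503] F [-0.58  0.29  3.31] w 0.0256 | shift mm [-0.4  0.  54.7] turn deg [-0.01 -0.14 -0.05] rows 1.3111353830869845
```

Request:
step_arm(
  steps=[
    {"x":0,"y":0,"z":0.004,"ax":0,"ay":-0.1,"az":0,"claw":0.015},
    {"x":0,"y":0,"z":0.004,"ax":0,"ay":0,"az":0,"claw":0.015},
    {"x":0,"y":0,"z":0.004,"ax":0,"ay":0,"az":0,"claw":0.015},
  ],
)

```text
time_s: 20.83
ee_pos: [0.522, 0.2858, 0.1377]
eef_rot: [-3.141, -0.001, 0.239]
force: [-1.6, 0.2, 1.4]
grip_width: 0.026
```

```bash
python3 -c "
from h import *
to(.5218,.2857,.0956)
"
```

```text
t 20.83 pos [0.522  0.2858 0.1377] F [-1.58  0.24  1.36] w 0.026 | shift mm [-0.3  0.1 42.1] turn deg [-0.02 -0.05 -0.05] rows 1.0084270372038788
```

Foot is well inside the shaft; only flap rub is felt.

Request:
step_arm(
  steps=[
    {"x":0,"y":0,"z":0.005,"ax":0,"ay":0,"az":0,"claw":0.015},
    {"x":0,"y":0,"z":0.005,"ax":0,"ay":0,"az":0,"claw":0.015},
    {"x":0,"y":0,"z":0.005,"ax":0,"ay":0,"az":0,"claw":0.015},
  ],
)

```text
time_s: 21.08
ee_pos: [0.5216, 0.2857, 0.1205]
eef_rot: [-3.141, 0.0, 0.239]
force: [0.2, 0.6, -0.1]
grip_width: 0.0255
```

Request:
step_arm(
  steps=[
    {"x":0,"y":0,"z":0.005,"ax":0,"ay":0,"az":0,"claw":0.015},
    {"x":0,"y":0,"z":0.005,"ax":0,"ay":0,"az":0,"claw":0.015},
    {"x":0,"y":0,"z":0.003,"ax":0,"ay":0,"az":0,"claw":0.015},
  ],
)

```text
time_s: 21.33
ee_pos: [0.521, 0.2855, 0.1049]
eef_rot: [3.141, 0.002, 0.239]
force: [-0.9, -0.1, -0.6]
grip_width: 0.0255
```

```bash
python3 -c "
from h import *
to(.5218,.2857,.0956)
"
```

```text
t 21.33 pos [0.521  0.2855 0.1049] F [-0.93 -0.05 -0.57] w 0.0255 | shift mm [ 0.8 -0.   9.3] turn deg [ 0.01  0.14 -0.05] rows 0.22425011854419463
```

Request:
step_arm(
  steps=[
    {"x":0.0005,"y":0,"z":0.003,"ax":0,"ay":0.1,"az":0,"claw":0.015},
    {"x":0,"y":0,"z":0.003,"ax":0,"ay":0,"az":0,"claw":0.015},
  ],
)

```text
time_s: 21.5
ee_pos: [0.5212, 0.2855, 0.0979]
eef_rot: [3.141, 0.002, 0.239]
force: [-2.7, -1.3, -0.3]
grip_width: 0.0258
```

Request:
step_arm(
  steps=[
    {"x":0,"y":0,"z":0.002,"ax":0,"ay":0,"az":0,"claw":0.015},
    {"x":0,"y":0,"z":0.001,"ax":0,"ay":0,"az":0,"claw":0.015},
  ],
)

```text
time_s: 21.67
ee_pos: [0.5211, 0.2855, 0.0942]
eef_rot: [3.141, 0.002, 0.239]
force: [-2.4, -0.8, 4.3]
grip_width: 0.0253
```

Seated against the spring with about 5 N contact at the expected height. Releasing.

Request:
step_arm(
  steps=[
    {"x":0,"y":0,"z":0.0005,"ax":0,"ay":0,"az":0,"claw":0.015},
    {"x":0,"y":0,"z":0,"ax":0,"ay":0,"az":0,"claw":0.05},
    {"x":0,"y":0,"z":0,"ax":0,"ay":0,"az":0,"claw":0.05},
    {"x":0,"y":0,"z":0,"ax":0,"ay":0,"az":0,"claw":0.05},
    {"x":0,"y":0,"z":0,"ax":0,"ay":0,"az":0,"claw":0.05},
  ],
)

```text
time_s: 22.08
ee_pos: [0.5222, 0.2858, 0.0946]
eef_rot: [-3.142, -0.001, 0.239]
force: [-0.7, -0.9, 0.1]
grip_width: 0.0482
```

Request:
step_arm(
  steps=[
    {"x":0,"y":0,"z":-0.015,"ax":0,"ay":0,"az":0,"claw":0.05},
    {"x":0,"y":0,"z":-0.03,"ax":0,"ay":0,"az":0,"claw":0.05},
    {"x":0,"y":0,"z":-0.04,"ax":0,"ay":0,"az":0,"claw":0.05},
    {"x":0,"y":0,"z":-0.03,"ax":0,"ay":0,"az":0,"claw":0.05},
    {"x":0,"y":0,"z":0,"ax":0,"ay":0,"az":0,"claw":0.05},
  ],
)

```text
time_s: 22.5
ee_pos: [0.5213, 0.2853, 0.2124]
eef_rot: [3.141, 0.003, 0.239]
force: [0.3, -0.1, 0.1]
grip_width: 0.0499
```

```bash
cat > chk.py <<'E'
from h import *
import sys
n=sys.argv[1]
to(.5218,.2857,.2)
p,d,C=snap(n)
q=p.astype(int); m=((q[...,0]>100)&(q[...,1]<.5*q[...,0])&(q[...,2]<.5*q[...,0])&(abs(q[...,1]-q[...,2])<14)).astype(np.uint8)
n_,l,s,c=cv2.connectedComponentsWithStats(m); i=1+s[1:,4].argmax(); print(s[i],c[i])
vs,us=np.nonzero(l==i); P=np.array([ (lambda o,r:o+r*d[v,u])(*ray(C,u,v)) for u,v in zip(us,vs)])
zt=np.percentile(P[:,2],85); t=abs(P[:,2]-zt)<.004
print('cap top z',zt,P[t].mean(0))
u,v=int(c[i][0]),int(c[i][1])
# block top reference: grey pixels left/right of cap
for uu,vv in [(u+60,v-20),(u+90,v-20),(u+60,v+10)]:
    o,r=ray(C,uu,vv);print((uu,vv),p[vv,uu],(o+r*d[vv,uu]).round(4))
E
python3 chk.py w12
```

```text
t 22.5 pos [0.5213 0.2853 0.2124] F [ 0.34 -0.1   0.07] w 0.0499 | shift mm [ 0.6 -0.3 12.4] turn deg [ 0.05  0.15 -0.06] rows 0.2971762967290322
[240 181  28  35 797] [253.56336261 198.00878294]
cap top z 0.12202927970119007 [0.51710623 0.28519667 0.12139345]
(313, 178) [78 76 73] [0.541  0.2309 0.078 ]
(343, 178) [231 232 228] [0.5484 0.2031 0.0806]
(313, 208) [229 228 224] [0.5119 0.2228 0.0809]
```

View pics/w12.png

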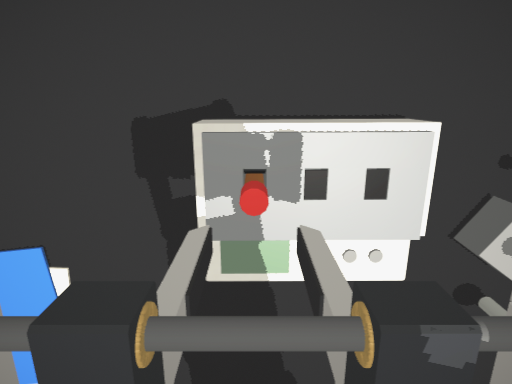

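The vial stands in well2: red cap at (254,198), cap top about 0.121 m against 0.120 expected, with a slight lean inside the well's slack. To check, I press lightly on the cap with closed fingertips.

Request:
step_arm(
  steps=[
    {"x":-0.003,"y":0,"z":0.01,"ax":0,"ay":0.1,"az":0,"claw":0},
    {"x":0,"y":0,"z":0.015,"ax":0,"ay":0,"az":0,"claw":0},
    {"x":0,"y":0,"z":0.015,"ax":0,"ay":0,"az":0,"claw":0},
    {"x":0,"y":0,"z":0.01,"ax":0,"ay":0,"az":0,"claw":0},
    {"x":0,"y":0,"z":0,"ax":0,"ay":0,"az":0,"claw":0},
  ],
)

```text
time_s: 22.97
ee_pos: [0.5153, 0.2832, 0.1509]
eef_rot: [3.139, 0.008, 0.239]
force: [-0.9, 0.2, -0.8]
grip_width: 0.02
```

Request:
step_arm(
  steps=[
    {"x":0,"y":0,"z":0,"ax":0,"ay":0,"az":0,"claw":0},
    {"x":0,"y":0,"z":0,"ax":0,"ay":0,"az":0,"claw":0},
    {"x":0,"y":0,"z":0,"ax":0,"ay":0,"az":0,"claw":0},
  ],
)

```text
time_s: 23.22
ee_pos: [0.5145, 0.2828, 0.1489]
eef_rot: [3.138, 0.011, 0.239]
force: [0.2, 0.0, 0.2]
grip_width: 0.0016
```

```bash
python3 -c "
from h import *
to(.519,.2855,.122)
"
```

```text
t 23.22 pos [0.5145 0.2828 0.1489] F [0.24 0.04 0.21] w 0.0016 | shift mm [ 5.3 -1.7 26.9] turn deg [ 0.18  0.64 -0.06] rows 0.6578107077176841
```

Request:
step_arm(
  steps=[
    {"x":0.004,"y":-0.0015,"z":0.006,"ax":0.1,"ay":0.5,"az":0,"claw":0},
    {"x":0.002,"y":-0.0005,"z":0.006,"ax":0,"ay":0.1,"az":0,"claw":0},
    {"x":0,"y":0,"z":0.004,"ax":0,"ay":0,"az":0,"claw":0},
    {"x":0,"y":0,"z":0,"ax":0,"ay":0,"az":0,"claw":0},
  ],
)

```text
time_s: 23.55
ee_pos: [0.521, 0.2868, 0.1326]
eef_rot: [3.141, -0.003, 0.239]
force: [-0.3, -0.0, 0.6]
grip_width: 0.0008
```

```bash
python3 -c "
from h import *
to(.519,.2855,.122)
"
```

```text
t 23.55 pos [0.521  0.2868 0.1326] F [-0.31 -0.01  0.56] w 0.0008 | shift mm [-2.3  0.8 10.6] turn deg [ 0.04 -0.18 -0.06] rows 0.26138734006640957
```

Request:
step_arm(
  steps=[
    {"x":-0.001,"y":0,"z":0.003,"ax":0,"ay":-0.1,"az":0,"claw":0},
    {"x":0,"y":0,"z":0.003,"ax":0,"ay":0,"az":0,"claw":0},
    {"x":0,"y":0,"z":0.002,"ax":0,"ay":0,"az":0,"claw":0},
  ],
)

```text
time_s: 23.8
ee_pos: [0.5201, 0.2866, 0.1242]
eef_rot: [3.141, -0.002, 0.239]
force: [0.1, -0.2, 0.6]
grip_width: 0.0005
```

Request:
step_arm(
  steps=[
    {"x":0,"y":0,"z":0.002,"ax":0,"ay":0,"az":0,"claw":0},
  ],
)

```text
time_s: 23.88
ee_pos: [0.5201, 0.2866, 0.122]
eef_rot: [3.141, -0.002, 0.239]
force: [-0.8, 0.1, -0.6]
grip_width: 0.0007
```

Request:
step_arm(
  steps=[
    {"x":0,"y":0,"z":0.002,"ax":0,"ay":0,"az":0,"claw":0},
  ],
)

```text
time_s: 23.97
ee_pos: [0.5201, 0.2866, 0.1199]
eef_rot: [3.141, -0.002, 0.239]
force: [0.6, -0.7, 2.8]
grip_width: 0.0004
```

Request:
step_arm(
  steps=[
    {"x":0,"y":0,"z":0.0015,"ax":0,"ay":0,"az":0,"claw":0},
  ],
)

```text
time_s: 24.05
ee_pos: [0.5203, 0.2867, 0.1185]
eef_rot: [3.141, -0.002, 0.239]
force: [0.1, 0.2, 5.2]
grip_width: 0.0003
```

Request:
step_arm(
  steps=[
    {"x":0,"y":0,"z":-0.02,"ax":0,"ay":0,"az":0,"claw":0},
    {"x":0,"y":0,"z":-0.03,"ax":0,"ay":0,"az":0,"claw":0},
    {"x":0,"y":0,"z":-0.035,"ax":0,"ay":0,"az":0,"claw":0.05},
    {"x":0,"y":0,"z":-0.02,"ax":0,"ay":0,"az":0,"claw":0.05},
    {"x":0,"y":0,"z":0,"ax":0,"ay":0,"az":0,"claw":0.05},
  ],
)

```text
time_s: 24.47
ee_pos: [0.5191, 0.2862, 0.2253]
eef_rot: [3.14, 0.002, 0.239]
force: [0.4, 0.7, 0.5]
grip_width: 0.0168
```

```bash
python3 chk.py w13; python3 -c "
from h import *
P,D=vision.camera('side');cv2.imwrite('pics/side1.png',P[:,:,::-1])
for cc,s in blobs(mask(P,'yellow')): print(cc,s)"
```

```text
t 24.47 pos [0.5191 0.2862 0.2253] F [0.38 0.71 0.51] w 0.0168 | shift mm [ 2.6  1.1 25.3] turn deg [ 0.08  0.14 -0.07] rows 0.610282136786909
[242 176  28  33 732] [255.58606557 191.93715847]
cap top z 0.12182634566396014 [0.51711841 0.28457775 0.12118691]
(315, 171) [77 74 71] [0.5441 0.2291 0.0794]
(345, 171) [227 228 224] [0.5515 0.2001 0.081 ]
(315, 201) [224 225 220] [0.5137 0.2202 0.08  ]
[168.85, 188.89] [160, 177, 19, 26, 383]
[215.77, 190.03] [211, 183, 10, 15, 122]
[254.45, 196.77] [251, 192, 8, 11, 77]
```

View pics/side1.png

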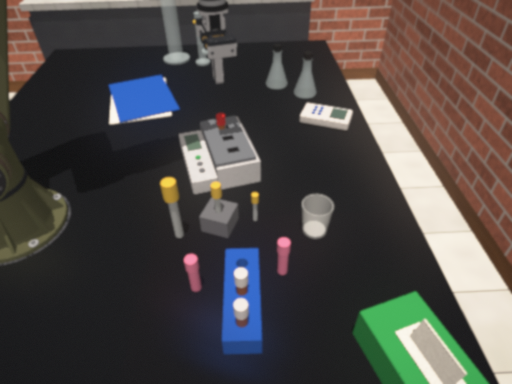

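View pics/w13.png

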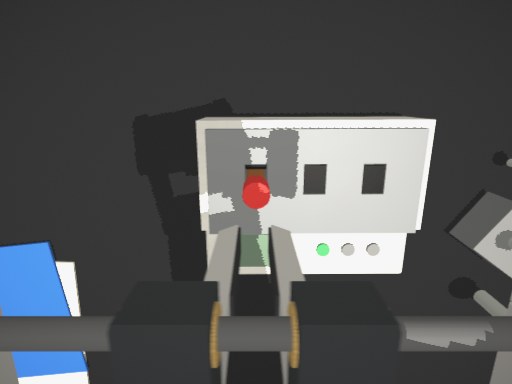

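The red vial is home in well2 (side view (221,120), wrist view (256,192)). The rod is in its stand (216,190). The beaker and both white-capped vials are unmoved, and the gripper is clear of everything.

```bash
python3 -c "
from station import ticket
print(ticket.hand_in())"
```

```text
the job is handed in; nothing more can be done
None
```

The red-capped vial is fully home in well2, the clear well, and released. The gauge rod was put back in its stand first. I handed in at about 24.5 s.

- **Feeling the wells:** well0 and well1 each stopped the rod with its tip about 44 mm above the bench, which is spacer height. In well2 the rod went on to the bottom, with its tip about 18 mm up. The readings I took stayed below about 7.5 N of contact, counting the rod's weight.
- **Rod return:** it bottomed in the stand at its starting height, with about 21 N read against the stand floor (not the block). The last side view shows it in its starting position.
- **Vial seating:** I pushed it in with about 5 N and let go. A closed-finger touch on the cap met it at about 0.120 m, the height expected when fully home, and pressing to about 5 N moved it only with the spring.
- **Checks that disagreed:** the camera put the cap top at about 0.121–0.122 m, slightly above that. It also showed the cap leaning about 4–5 mm towards -x, slightly more than the roughly 3.5 mm I reckon the well's slack allows. I took this as the flap pressing on the vial and left it.
- **Everything else:** the two white-capped vials and the beaker look unmoved, and the gripper was clear of everything at hand-in.

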